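# Weed out the dead stationery on the studio desk

## Task

Clear out the stationery on this desk: every marker that has lost its cap is dried out and goes in the waste bin, and every marker with its cap on is stood on end in the pen pot. Slide the used-up twine cores off the rack's posts and put them in the bin too, but leave the wound roll of twine on its post. Keep the pot standing, and do not disturb the vase, the books or the mug.

Things in the scene. Friction and masses are not known exactly. Their poses are not given: they have to be found in the camera images.
- marker_a: a good felt marker with its cap on: flat-sided bar 150 mm long, 22 mm wide, 15 mm thick, white barrel with a close-fitting white cap (grey pocket clip) over the last 62 mm and domed ends (the flat sides are 140 mm long), 30 g, lying flat. Origin at its middle; its x axis runs along it towards the cap, z through its thickness. May be absent (None).
- marker_b: a good felt marker with its cap on: flat-sided bar 150 mm long, 22 mm wide, 15 mm thick, white barrel with a close-fitting white cap (grey pocket clip) over the last 62 mm and domed ends (the flat sides are 140 mm long), 30 g, lying flat. Origin at its middle; its x axis runs along it towards the cap, z through its thickness. May be absent (None).
- marker_c: a good felt marker with its cap on: flat-sided bar 150 mm long, 22 mm wide, 15 mm thick, white barrel with a close-fitting white cap (grey pocket clip) over the last 62 mm and domed ends (the flat sides are 140 mm long), 30 g, lying flat. Origin at its middle; its x axis runs along it towards the cap, z through its thickness. May be absent (None).
- marker_d: a good felt marker with its cap on: flat-sided bar 150 mm long, 22 mm wide, 15 mm thick, white barrel with a close-fitting white cap (grey pocket clip) over the last 62 mm and domed ends (the flat sides are 140 mm long), 30 g, lying flat. Origin at its middle; its x axis runs along it towards the cap, z through its thickness. May be absent (None).
- dry_a: a dried-out felt marker that has lost its cap: white barrel 88 mm long, 22 mm wide, 15 mm thick, then a stepped bare neck 14 mm long and 14 mm wide and a small black nib, 110 mm over all, 22 g, lying flat. Origin at the middle of its length; x runs along it towards the nib (the full-width barrel is from x = -55 to +33 mm), z through its thickness. May be absent (None).
- dry_b: a dried-out felt marker that has lost its cap: white barrel 88 mm long, 22 mm wide, 15 mm thick, then a stepped bare neck 14 mm long and 14 mm wide and a small black nib, 110 mm over all, 22 g, lying flat. Origin at the middle of its length; x runs along it towards the nib (the full-width barrel is from x = -55 to +33 mm), z through its thickness. May be absent (None).
- dry_c: a dried-out felt marker that has lost its cap: white barrel 88 mm long, 22 mm wide, 15 mm thick, then a stepped bare neck 14 mm long and 14 mm wide and a small black nib, 110 mm over all, 22 g, lying flat. Origin at the middle of its length; x runs along it towards the nib (the full-width barrel is from x = -55 to +33 mm), z through its thickness. May be absent (None).
- core_a: a used-up cardboard twine core, bare, standing over one of the rack's posts: tube 42 mm outside, 24 mm bore, 75 mm long, 35 g, loose on the post. Origin at the centre of its lower end; z along its axis, upwards as it stands. May be absent (None).
- core_b: a used-up cardboard twine core, bare, standing over one of the rack's posts: tube 42 mm outside, 24 mm bore, 75 mm long, 35 g, loose on the post. Origin at the centre of its lower end; z along its axis, upwards as it stands. May be absent (None).
- core_c: a used-up cardboard twine core, bare, standing over one of the rack's posts: tube 42 mm outside, 24 mm bore, 75 mm long, 35 g, loose on the post. Origin at the centre of its lower end; z along its axis, upwards as it stands. May be absent (None).
- roll: the one roll of twine still wound, on one of the rack's posts: 69 mm across, winding 62 mm high on the same 75 mm core. Origin at the centre of its lower end, z up its axis. It stays on its post.
- rack: fixed wooden twine rack: base board 85 x 350 mm, 18 mm thick, with four upright posts 14 mm thick whose tops stand 110 mm above the desk, at y = -127.5, -42.5, 42.5 and 127.5 mm of its frame. Origin at the centre of its underside. Which post carries what varies, and a post may be empty.
- pot: round white stoneware pen pot standing loose on the desk, 100 mm outside, 92 mm inside, 95 mm high, inner floor 8 mm up, 0.65 kg. Origin at the centre of its underside, z up. It stands at either side of the desk.
- bin: fixed open dark-steel waste bin on the desk, 210 mm along its x, 150 mm along its y, 130 mm high, walls and floor 5 mm. Origin at the centre of its underside, z up. It stands at the side across the desk from the pot.
- vase: glass bud vase with a flower, 66 mm across, glass 100 mm high, flower to 205 mm; origin at the centre of its underside. Leave alone.
- books: pile of three books, 150 x 110 mm, 50 mm high; origin at the centre of its underside. Leave alone.
- mug: blue mug, 80 mm across, 90 mm high; origin at the centre of its underside. Leave alone.
Mind the look-alikes: they are no part of the job. What is shaped like the core_b but pink is not meant.

How it is judged:
At the end, for the whole second after the job is handed in: Capped markers: in the pot, middle within 65 mm of its axis and 45-120 mm above its underside, leaning under 46 degrees. Uncapped markers and bare cores: origin inside the bin's walls, below its rim. All at rest. Wound roll upright, within 25 mm of its start; pot upright (horizontal distance between each of marker_a, marker_b, marker_c, marker_d and pot below 0.065 m and z of marker_a in the frame of pot between 0.045 and 0.12 m and angle between the x axis of each of marker_a, marker_b, marker_c, marker_d and the z axis of pot, either way round below 0.8 rad and linear speed of each of marker_a, marker_b, marker_c, marker_d, dry_a, dry_b, dry_c, core_a, core_b, core_c below 0.03 m/s and z of marker_b in the frame of pot between 0.045 and 0.12 m and z of marker_c in the frame of pot between 0.045 and 0.12 m and z of marker_d in the frame of pot between 0.045 and 0.12 m and x of dry_a in the frame of bin between -0.102 and 0.102 m and y of dry_a in the frame of bin between -0.073 and 0.073 m and z of each of dry_a, dry_b, dry_c, core_a, core_b, core_c in the frame of bin below 0.125 m and x of dry_b in the frame of bin between -0.102 and 0.102 m and y of dry_b in the frame of bin between -0.073 and 0.073 m and x of dry_c in the frame of bin between -0.102 and 0.102 m and y of dry_c in the frame of bin between -0.073 and 0.073 m and x of core_a in the frame of bin between -0.102 and 0.102 m and y of core_a in the frame of bin between -0.073 and 0.073 m and x of core_b in the frame of bin between -0.102 and 0.102 m and y of core_b in the frame of bin between -0.073 and 0.073 m and x of core_c in the frame of bin between -0.102 and 0.102 m and y of core_c in the frame of bin between -0.073 and 0.073 m and distance of roll from where it was at the start of the episode below 0.025 m and angle between roll's own z axis and vertical below 0.2 rad and angle between pot's own z axis and vertical below 0.1 rad); the robot touches nothing.
It fails at once if the vase is knocked over or shifted by more than 4 cm (distance of vase from where it was at the start of the episode above 0.04 m or angle between vase's own z axis and vertical above 0.4 rad).
It fails at once if the books is knocked over or shifted by more than 4 cm (distance of books from where it was at the start of the episode above 0.04 m or angle between books's own z axis and vertical above 0.4 rad).
It fails at once if the mug is knocked over or shifted by more than 4 cm (distance of mug from where it was at the start of the episode above 0.04 m or angle between mug's own z axis and vertical above 0.4 rad).
It fails at once if the pen pot is tipped over (angle between pot's own z axis and vertical above 0.6 rad).
It fails at once if the wound roll of twine is taken off its post (distance of roll from where it was at the start of the episode above 0.1 m).
Of marker_a, marker_b, marker_c, marker_d only 3 to 4 are there at a start; the rules pass over those that are not, and their reading is None.
Of dry_a, dry_b, dry_c only 2 to 3 are there at a start; the rules pass over those that are not, and their reading is None.
Of core_a, core_b, core_c only 2 to 3 are there at a start; the rules pass over those that are not, and their reading is None.
At some moment in a run one of marker_a, marker_b, marker_c, marker_d, dry_a, dry_b, dry_c may be knocked a few centimetres aside while the robot is not near it.
Once in a run the grip may slacken for a moment while it holds something.
It also fails if it takes over 210 s, if anything falls off the work surface, if the arm or the gripper's body presses on something with over 40 N, if the wrist force passes 120 N, or if a joint passes its speed limit or range.

## Robot

A 7-joint arm with a two-finger parallel gripper is mounted at the origin on the work surface. World frame = base frame: x ahead of the robot, y to its left, z up, the work surface at z = 0. Lengths are in m, angles in rad, forces in N, time in s.
With the tool pointing down it reaches from about 0.4 to 0.85 m from the base axis. Payload 10.4 kg.
Tool frame: the origin (TCP) lies at the centre of the arm's flange, where the gripper is bolted on; the fingertips stand manip.tip_extent ahead of it and the grasp point (between the pads) lies 155 mm ahead of it (manip.tip_extent is the distance from the TCP to the fingertips, in m); z points along the fingers, y is the line along which they close (so a half turn about z gives the same grasp; the last joint's range is limited). The gripper opens to 85 mm and grips with 20 to 120 N. Pads are 22 mm wide; open, the fingers measure 114 mm over their backs; the gripper's body (76 mm by 85 mm) begins 54 mm behind the grasp point. The pads swing forward as they close: fully open they stand 13 mm farther back than shut.
Start: joints at [-1.158, 0.332, -0.065, 1.46, 0.022, 1.35, -0.088], TCP at [0.264, 0.567, 0.405] pointing down, gripper open.
Joint ranges: [-2.6, 2.6], [-0.5, 2.12], [-1.47, 1.34], [0.16, 2.42], [-1.27, 4.41], [0.06, 2.06], [-2.6, 2.6]. Speed limits (rad/s): [2.22, 2.22, 2.79, 2.79, 3.14, 3.14, 3.14].

## Interface

Orientations are given as a unit quaternion [w, x, y, z].
In Python, from rig import manip gives the robot as it stands.
- The arm moves only by the tool arm_command, never from a script. Its argument "series" is a list of rows, each a list of 7 numbers: the shift along the tool's x, y, z as a fraction of full scale, then the turn, a rotation vector about the tool's x, y, z as a fraction of full scale, then the opening, from -1 (shut) to 1 (fully open). In form: [[x, y, z, wx, wy, wz, jaw], ...]. A call has 1 to 10 rows; each row shifts and turns the commanded pose from where the row before left it, along the tool's axes as they then stand; what a row does not reach is not made up. Full scale, the value 1, is 0.5 m for a shift and 30 degrees for a turn. A row lasts 1/8 s, in which the tool goes at most 62.5 mm and 10.7 degrees, less where a joint would pass 70% of its speed; a pose out of reach is approached as far as the arm can. A call with a number of a shift or a turn outside -1 to 1 is refused whole. A call with a gripper value outside its range is refused whole. The fingers move at their own pace and stop on an object; "squeeze" is the grip in N (left out, the last holds). Time passes only in rows, so rows that do not move let the fingers close. It gives the time, the measured TCP pose, the force, the opening and the grip force at its end, in the units of the state.
- manip.read_state(): the state, without advancing time (a new reading comes with each control period).
- manip.grab_frame(name): name is "side" or "top" or "wrist"; returns a dict with "img" (480x640x3 uint8, blue, green, red), "camera_matrix" (3x3 intrinsics, pixels), "dist_coeffs" ([k1, k2, p1, p2, k3] as OpenCV has them; the pictures are not rectified), "T" (4x4, takes a point from camera to world coordinates); the wrist camera has in their place "hand_eye" (4x4, takes a point from camera to tool coordinates, whose origin is the TCP and whose axes are the flange's). Camera axes: x right, y down, z forward; pixel columns grow to the right and rows downward; lengths in m; the calibration is good to about 2 mm. A picture is of the moment at which its call begins: read the wrist's pose just before it. There is no depth.
- manip.close_job(): hands the job in; it is judged then, once.
The state is a dict: "t": time; "joints": joint angles; "qd": joint speeds; "effort": joint torques, N m; "position": TCP position; "tool_rot": TCP orientation; "force": force on the tool from outside, world axes, zero at the start; "torque": the same for the moment, N m; "finger_gap": opening from 0.0 (shut) to 1.0 (fully open); "grasp_force": force on a finger pad.
Only numpy, scipy, OpenCV 4.12 (cv2) and the standard library are available. Lean on these libraries where they do the work, as an engineer would, in place of code of your own. Each camera call takes 0.05 s, during which the arm holds its last target. There are 200 camera calls.

## Working session

There is one attempt and no reset: what is moved stays moved. The work goes in short steps, Python scripts to look and compute and a tool call to move; the robot and the scene stay as the last step left them, time stands still between calls to the robot, and variables do not carry over. Pictures are saved under pics/ and viewed, at most 14 in all, crops included, and the job is handed in when it is done.

Besides the shell and the picture viewer there is one more tool, called after "Call:" as a command line: name --pt "numbers of a row" for each row, then --argument value for the rest. arm_command: Moves the arm, as the interface text tells. Shift numbers are shares of 0.5 m and turn numbers shares of 30 degrees, none past 1 either way. Its arguments: {"type":"object","properties":{"series":{"type":"array","items":{"type":"array","items":{"type":"number","minimum":-1,"maximum":1}}},"squeeze":{"type":"number"}},"required":["series"]}

```bash
mkdir -p pics; ls; python3 - <<'E'
from rig import manip
import cv2,numpy as np
np.set_printoptions(precision=4,suppress=True)
s=manip.read_state();print(s, manip.tip_extent)
for n in("top","side"):
    f=manip.grab_frame(n);cv2.imwrite(f"pics/{n}0.png",f["img"]);print(n,f["camera_matrix"],f["dist_coeffs"],f["T"])
f=manip.grab_frame("wrist");print(f["hand_eye"],f["camera_matrix"])
E
```

```text
pics
{'t': 0.0, 'joints': array([-1.1576,  0.3328, -0.0647,  1.4609,  0.0216,  1.3499, -0.0885]), 'qd': array([-0.0009, -0.0009, -0.0014, -0.0006,  0.0007,  0.0012,  0.    ]), 'effort': array([  0.0003, -62.5454,   0.0492, -39.1609,   0.0162,   0.0098,
        -0.    ]), 'position': array([0.2638, 0.5665, 0.4039]), 'tool_rot': array([-0.0001,  0.2162,  0.9764, -0.0007]), 'force': array([ 0.1793,  0.7105, -0.2489]), 'torque': array([-0.0105, -0.016 ,  0.0779]), 'grasp_force': 0.0, 'finger_gap': 1.00234773068785} 0.1734
top [[455.8378   0.     319.7343]
 [  0.     455.8378 237.9314]
 [  0.       0.       1.    ]] [-0.1022  0.      0.      0.      0.    ] [[ 0.0193 -0.9977  0.0646  0.5017]
 [-0.9997 -0.02   -0.0108  0.0127]
 [ 0.0121 -0.0644 -0.9979  1.1606]
 [ 0.      0.      0.      1.    ]]
side [[536.0737   0.     324.1717]
 [  0.     536.0737 243.6374]
 [  0.       0.       1.    ]] [-0.0556  0.      0.      0.      0.    ] [[ 0.9515 -0.221   0.214   0.3358]
 [-0.3069 -0.6333  0.7104 -0.76  ]
 [-0.0215 -0.7417 -0.6704  0.7543]
 [ 0.      0.      0.      1.    ]]
[[ 0.0003 -0.9498 -0.3128  0.0795]
 [ 1.      0.0004 -0.0003 -0.0007]
 [ 0.0004 -0.3128  0.9498  0.0307]
 [ 0.      0.      0.      1.    ]] [[399.2039   0.     319.5343]
 [  0.     399.2039 236.0803]
 [  0.       0.       1.    ]]
```

View pics/top0.png

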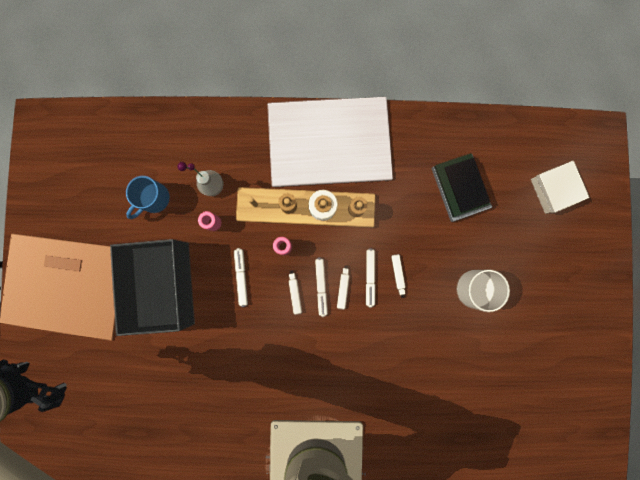

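View pics/side0.png

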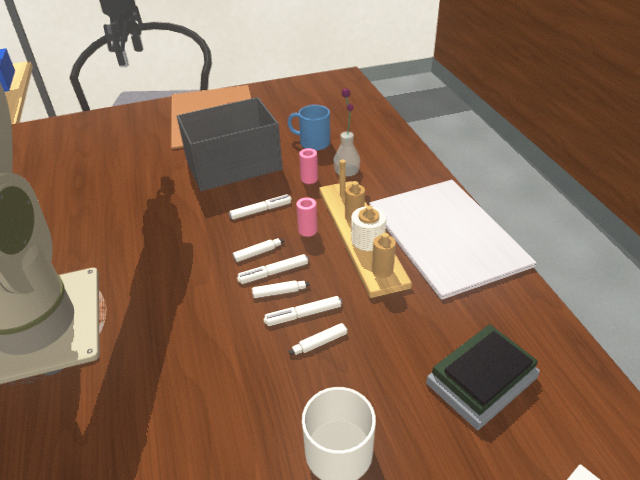

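The top view shows three capped markers (px 240, 321, 371), three dry ones (295, 343, 398), and cores on posts at px (288,204) and (358,207). The roll is at (322,205). The bin is at (147,287) and the pot at (489,290). The two pink tubes at (208,221) and (282,246) are decoys.

```bash
cat > h.py <<'E'
from rig import manip
import cv2,numpy as np
from scipy.spatial.transform import Rotation as Ro
np.set_printoptions(precision=4,suppress=True)
def ray(f,px,z):
    T=f["T"];u=cv2.undistortPoints(np.array(px,float).reshape(-1,1,2),f["camera_matrix"],f["dist_coeffs"]).reshape(-1,2)
    d=np.c_[u,np.ones(len(u))]@T[:3,:3].T;o=T[:3,3]
    return (o+d*((z-o[2])/d[:,2])[:,None])[:,:2]
def markers(show=True):
    f=manip.grab_frame("top");im=f["img"];h=cv2.cvtColor(im,cv2.COLOR_BGR2HSV)
    m=cv2.inRange(h,(0,0,135),(180,70,255));m[:235]=0;m[350:]=0;m[:,:190]=0;m[:,450:]=0
    m=cv2.morphologyEx(m,cv2.MORPH_CLOSE,np.ones((3,3),np.uint8))
    out=[]
    for c in cv2.findContours(m,cv2.RETR_EXTERNAL,cv2.CHAIN_APPROX_NONE)[0]:
        if cv2.contourArea(c)<120: continue
        w=ray(f,c.reshape(-1,2),0.011).astype(np.float32)
        (cx,cy),(a,b),_=cv2.minAreaRect(w);v=cv2.fitLine(w,cv2.DIST_L2,0,.01,.01).ravel()[:2]
        if v[0]<0:v=-v
        M=cv2.moments(c);out.append((M["m10"]/M["m00"],M["m01"]/M["m00"],cx,cy,np.degrees(np.arctan2(v[1],v[0])),max(a,b),min(a,b)))
    out.sort()
    if show:
        for o in out: print("px %.0f %.0f  xy %.4f %.4f ang %.1f len %.3f w %.3f"%o)
    return f
def Rd(yaw):  # tool down, tool x axis at heading yaw deg
    return Ro.from_euler('z',yaw,degrees=True)*Ro.from_quat([1,0,0,0])
def cur():
    s=manip.read_state();q=s["tool_rot"];return s,s["position"],Ro.from_quat([q[1],q[2],q[3],q[0]])
def state():
    s,p,R=cur();print("t %.2f pos"%s["t"],p,"gap %.3f gf %.1f"%(s["finger_gap"],s["grasp_force"]),"F",s["force"],"J",s["joints"],"x",R.as_matrix()[:,0],"z",R.as_matrix()[:,2])
def plan(start,goals):
    """rows to go through goals [(pos,Rot)], interpolated in pose; returns last"""
    p,R=start
    for g,G in goals:
        g=np.array(g,float);rv=(R.inv()*G).as_rotvec(degrees=True);L=np.linalg.norm(g-p)
        n=max(1,int(np.ceil(max(L/.058,np.linalg.norm(rv)/9.5))));step=Ro.from_rotvec(rv/n,degrees=True)
        print("to",g,n,"rows")
        last=None
        for i in range(n):
            d=R.inv().apply((g-p)/(n-i)) if True else 0
            row=np.round(np.r_[d/.5,rv/n/30],3)+0.
            if last is not None and np.abs(row-last).max()<.002: print("   same")
            else: print("  ",row.tolist())
            last=row;p=p+(g-p)/(n-i);R=R*step
    return p,R
def go(*goals):
    s,p,R=cur();plan((p,R),goals)
E
python3 - <<'E'
from h import *
f=markers();print('rim/posts')
im=f["img"];h=cv2.cvtColor(im,cv2.COLOR_BGR2HSV)
print("posts top",ray(f,[(252,203),(288,200),(322,202),(358,204)],0.11), "rack corners",ray(f,[(238,188),(376,194),(374,227),(237,220)],0.018))
print("bin rim",ray(f,[(111,246),(174,240),(179,328),(115,335)],0.13))
print("pot rim",ray(f,[(469,290),(509,290),(489,270),(489,311)],0.095), "base edges",ray(f,[(457,290)],0))
print("books/ mug",ray(f,[(435,167),(492,208)],.05))
state()
E
python3 -c "
import cv2;a=cv2.imread('pics/top0.png');cv2.imwrite('pics/c.png',cv2.resize(a[160:320,220:420],None,fx=4,fy=3.7)[:600,:800])"
```

```text
px 240 276  xy 0.4750 0.1992 ang 6.6 len 0.144 w 0.023
px 294 294  xy 0.4355 0.0614 ang 10.4 len 0.103 w 0.021
px 321 287  xy 0.4518 -0.0046 ang 5.0 len 0.144 w 0.022
px 343 289  xy 0.4511 -0.0605 ang -6.3 len 0.102 w 0.021
px 370 278  xy 0.4777 -0.1284 ang 0.6 len 0.146 w 0.020
px 398 274  xy 0.4881 -0.2003 ang 11.0 len 0.102 w 0.021
rim/posts
posts top [[ 0.6479  0.1603]
 [ 0.6566  0.0768]
 [ 0.6535 -0.0023]
 [ 0.6506 -0.0861]] rack corners [[ 0.6984  0.2101]
 [ 0.6903 -0.1403]
 [ 0.6061 -0.136 ]
 [ 0.6169  0.2099]]
bin rim [[0.5402 0.4817]
 [0.5571 0.3338]
 [0.3581 0.3157]
 [0.3371 0.4646]]
pot rim [[ 0.4545 -0.3541]
 [ 0.4554 -0.4524]
 [ 0.5024 -0.4028]
 [ 0.4053 -0.4032]] base edges [[ 0.4499 -0.3551]]
books/ mug [[ 0.7569 -0.2837]
 [ 0.6574 -0.4289]]
t 0.20 pos [0.2638 0.5665 0.4042] gap 1.002 gf 0.0 F [-0.1154 -0.5097 -0.2477] J [-1.1576  0.3326 -0.0647  1.4606  0.0216  1.3499 -0.0885] x [-0.9065  0.4221 -0.    ] z [-0.0003 -0.0007 -1.    ]
```

View pics/c.png

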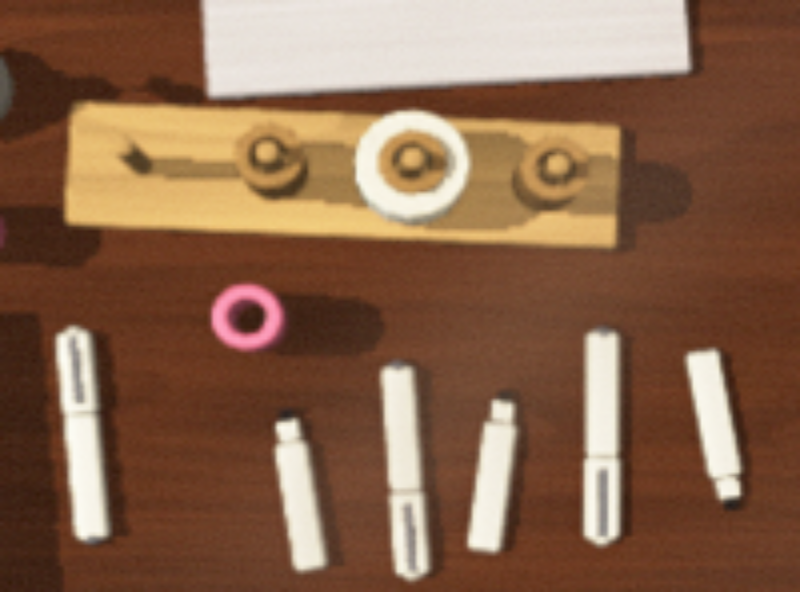

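```bash
python3 - <<'E'
from h import *
go(([.429,.060,.34],Rd(190.4)),([.429,.060,.178],Rd(190.4)))
E
```

```text
to [0.429 0.06  0.34 ] 10 rows
   [-0.073, -0.078, 0.013, 0.0, 0.0, -0.118]
   [-0.068, -0.082, 0.013, 0.0, 0.0, -0.118]
   [-0.063, -0.086, 0.013, 0.0, 0.0, -0.118]
   [-0.057, -0.09, 0.013, 0.0, 0.0, -0.118]
   [-0.051, -0.093, 0.013, 0.0, 0.0, -0.118]
   [-0.046, -0.096, 0.013, 0.0, 0.0, -0.118]
   [-0.04, -0.099, 0.013, 0.0, 0.0, -0.118]
   [-0.033, -0.101, 0.013, 0.0, 0.0, -0.118]
   [-0.027, -0.103, 0.013, 0.0, 0.0, -0.118]
   [-0.021, -0.105, 0.013, 0.0, 0.0, -0.118]
to [0.429 0.06  0.178] 3 rows
   [0.0, 0.0, 0.108, 0.0, 0.0, 0.0]
   same
   same
```

Call:
arm_command --pt "-0.073 -0.078 0.013 0 0 -0.118 0.06" --pt "-0.068 -0.082 0.013 0 0 -0.118 0.06" --pt "-0.063 -0.086 0.013 0 0 -0.118 0.06" --pt "-0.057 -0.09 0.013 0 0 -0.118 0.06" --pt "-0.051 -0.093 0.013 0 0 -0.118 0.06" --pt "-0.046 -0.096 0.013 0 0 -0.118 0.06" --pt "-0.04 -0.099 0.013 0 0 -0.118 0.06" --pt "-0.033 -0.101 0.013 0 0 -0.118 0.06" --pt "-0.027 -0.103 0.013 0 0 -0.118 0.06" --pt "-0.021 -0.105 0.013 0 0 -0.118 0.06" --squeeze 40

```text
t: 1.45
position: [0.4299, 0.0585, 0.3396]
tool_rot: [0.0, -0.092, 0.996, 0.0]
force: [1.1, 0.7, -0.9]
finger_gap: 0.529
grasp_force: 0.0
```

Call:
arm_command --pt "0 0 0 0 0 0 0.06" --pt "0 0 0 0 0 0 0.06"

```text
t: 1.7
position: [0.4296, 0.0607, 0.3397]
tool_rot: [-0.0, -0.091, 0.996, 0.0]
force: [-0.3, -0.6, 0.3]
finger_gap: 0.527
grasp_force: 0.0
```

```bash
python3 - <<'E'
from h import *
state();f=markers();s,p,R=cur()
g=manip.grab_frame("wrist");cv2.imwrite("pics/w1.png",g["img"])
go(([.429,.060,.34],Rd(190.4)),([.429,.060,.178],Rd(190.4)))
E
```

```text
t 1.70 pos [0.4296 0.0607 0.3397] gap 0.527 gf 0.0 F [-0.2933 -0.5862  0.2873] J [-0.6069 -0.0608  0.3527  2.0396  0.0225  1.1592  1.4887] x [-0.9835 -0.1807  0.0001] z [-0.0002  0.0004 -1.    ]
px 275 316  xy 0.4215 0.1075 ang 42.7 len 0.271 w 0.193
px 321 284  xy 0.4518 -0.0047 ang 5.9 len 0.144 w 0.021
px 343 289  xy 0.4508 -0.0605 ang -6.8 len 0.102 w 0.021
px 370 277  xy 0.4789 -0.1284 ang 1.3 len 0.144 w 0.020
px 398 273  xy 0.4888 -0.2002 ang 11.5 len 0.101 w 0.021
to [0.429 0.06  0.34 ] 1 rows
   [0.001, -0.003, 0.0, 0.0, 0.0, 0.004]
to [0.429 0.06  0.178] 3 rows
   [0.0, 0.0, 0.108, 0.0, 0.0, 0.0]
   same
   same
```

View pics/w1.png

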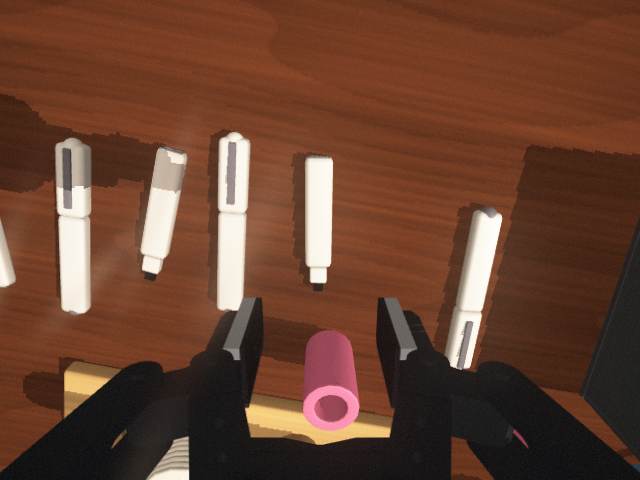

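The wrist view shows the dry marker centred between the pads at column 318. I'll descend and grip it.

Call:
arm_command --pt "0 0 0.108 0 0 0 0.06" --pt "0 0 0.108 0 0 0 0.06" --pt "0 0 0.108 0 0 0 0.06" --pt "0 0 0 0 0 0 0.06" --pt "0 0 0 0 0 0 -1" --pt "0 0 0 0 0 0 -1" --pt "0 0 0 0 0 0 -1" --pt "0 0 0 0 0 0 -1"

```text
t: 2.8
position: [0.4302, 0.0607, 0.1793]
tool_rot: [0.001, -0.091, 0.996, 0.001]
force: [-2.9, 0.4, 9.4]
finger_gap: 0.24
grasp_force: 40.2
```

```bash
python3 - <<'E'
from h import *
state()
go(([.429,.060,.34],Rd(190.4)),([.448,.40,.34],Rd(185)))
E
```

```text
t 2.80 pos [0.4302 0.0607 0.1793] gap 0.240 gf 40.2 F [-2.8969  0.4398  9.3547] J [-0.5847  0.1996  0.3643  2.1836 -0.1032  0.7714  1.6   ] x [-0.9834 -0.1813 -0.0024] z [ 0.0021  0.0017 -1.    ]
to [0.429 0.06  0.34 ] 3 rows
   [0.001, 0.0, -0.107, 0.001, 0.002, 0.001]
   same
   same
to [0.448 0.4   0.34 ] 6 rows
   [-0.027, 0.11, 0.0, 0.0, 0.0, 0.03]
   same
   [-0.023, 0.111, 0.0, 0.0, 0.0, 0.03]
   same
   same
   [-0.018, 0.112, 0.0, 0.0, 0.0, 0.03]
```

Call:
arm_command --pt "0 0 -0.108 0 0 0 -1" --pt "0 0 -0.108 0 0 0 -1" --pt "0 0 -0.108 0 0 0 -1" --pt "-0.027 0.11 0 0 0 0.03 -1" --pt "-0.027 0.11 0 0 0 0.03 -1" --pt "-0.023 0.111 0 0 0 0.03 -1" --pt "-0.023 0.111 0 0 0 0.03 -1" --pt "-0.023 0.111 0 0 0 0.03 -1" --pt "-0.018 0.112 0 0 0 0.03 -1"

```text
t: 3.92
position: [0.4521, 0.4011, 0.341]
tool_rot: [0.001, -0.043, 0.999, 0.001]
force: [1.2, -0.2, 0.3]
finger_gap: 0.245
grasp_force: 39.4
```

Call:
arm_command --pt "0 0 0.06 0 0 0 -1" --pt "0 0 0.02 0 0 0 -1" --pt "0 0 0 0 0 0 0.06" --pt "0 0 0 0 0 0 0.06" --pt "0 0 -0.08 0 0 0 0.06"

```text
t: 4.55
position: [0.4518, 0.3986, 0.3387]
tool_rot: [-0.001, -0.044, 0.999, -0.001]
force: [1.5, -0.1, 0.8]
finger_gap: 0.527
grasp_force: 0.0
```

```bash
python3 - <<'E'
from h import *
state();markers()
go(([.444,-.060,.34],Rd(173.2)))
E
```

```text
t 4.55 pos [0.4518 0.3986 0.3387] gap 0.527 gf 0.0 F [ 1.4969 -0.1199  0.7712] J [-0.9227  0.3253  0.1523  1.6168 -0.0518  1.2075  0.8982] x [-0.9962 -0.087   0.003 ] z [-0.0027 -0.0029 -1.    ]
px 240 276  xy 0.4751 0.1989 ang 6.6 len 0.144 w 0.023
px 321 287  xy 0.4529 -0.0046 ang 5.1 len 0.141 w 0.021
px 343 289  xy 0.4514 -0.0608 ang -6.0 len 0.101 w 0.020
px 370 278  xy 0.4789 -0.1284 ang 0.8 len 0.144 w 0.020
px 398 273  xy 0.4881 -0.2005 ang 11.0 len 0.102 w 0.021
to [ 0.444 -0.06   0.34 ] 8 rows
   [0.012, -0.114, 0.001, 0.001, 0.001, 0.049]
   [0.009, -0.115, 0.001, 0.001, 0.001, 0.049]
   [0.006, -0.115, 0.001, 0.001, 0.001, 0.049]
   [0.003, -0.115, 0.001, 0.001, 0.001, 0.049]
   [0.0, -0.115, 0.001, 0.001, 0.001, 0.049]
   [-0.002, -0.115, 0.001, 0.001, 0.001, 0.049]
   [-0.005, -0.115, 0.002, 0.001, 0.001, 0.049]
   [-0.008, -0.115, 0.002, 0.001, 0.001, 0.049]
```

Call:
arm_command --pt "0.012 -0.114 0 0 0 0.049 -0.12" --pt "0.009 -0.115 0 0 0 0.049 -0.12" --pt "0.006 -0.115 0 0 0 0.049 -0.12" --pt "0.003 -0.115 0 0 0 0.049 -0.12" --pt "0 -0.115 0 0 0 0.049 -0.12" --pt "-0.002 -0.115 0 0 0 0.049 -0.12" --pt "-0.005 -0.115 0 0 0 0.049 -0.12" --pt "-0.008 -0.115 0 0 0 0.049 -0.12" --pt "0 0 0 0 0 0 -0.12" --pt "0 0 0 0 0 0 -0.12"

```text
t: 5.85
position: [0.4438, -0.0607, 0.3405]
tool_rot: [0.001, 0.059, 0.998, 0.001]
force: [0.3, 0.9, -0.7]
finger_gap: 0.439
grasp_force: 0.0
```

Call:
arm_command --pt "0 0 0.106 0 0 0 -0.12" --pt "0 0 0.106 0 0 0 -0.12" --pt "0 0 0.106 0 0 0 -0.12" --pt "0 0 0 0 0 0 -0.12" --pt "0 0 0 0 0 0 -1" --pt "0 0 0 0 0 0 -1" --pt "0 0 0 0 0 0 -1"

```text
t: 6.72
position: [0.4446, -0.0605, 0.1824]
tool_rot: [0.002, 0.059, 0.998, 0.001]
force: [-1.6, 0.2, 11.4]
finger_gap: 0.246
grasp_force: 42.2
```

```bash
python3 - <<'E'
from h import *
state()
go(([.444,-.060,.34],Rd(173.2)),([.45,.40,.34],Rd(185)))
E
```

```text
t 6.72 pos [ 0.4446 -0.0605  0.1824] gap 0.246 gf 42.2 F [-1.6303  0.172  11.3626] J [-0.4448  0.2342  0.5207  2.1549 -0.1658  0.7862  1.6349] x [-0.9931  0.1169 -0.0032] z [ 0.0034  0.0012 -1.    ]
to [ 0.444 -0.06   0.34 ] 3 rows
   [0.0, 0.0, -0.105, 0.001, 0.002, 0.001]
   same
   same
to [0.45 0.4  0.34] 8 rows
   [0.012, 0.114, 0.0, 0.0, 0.0, -0.049]
   [0.009, 0.115, 0.0, 0.0, 0.0, -0.049]
   [0.006, 0.115, 0.0, 0.0, 0.0, -0.049]
   [0.003, 0.115, 0.0, 0.0, 0.0, -0.049]
   [0.0, 0.115, 0.0, 0.0, 0.0, -0.049]
   [-0.003, 0.115, 0.0, 0.0, 0.0, -0.049]
   [-0.006, 0.115, 0.0, 0.0, 0.0, -0.049]
   [-0.009, 0.115, 0.0, 0.0, 0.0, -0.049]
```

Call:
arm_command --pt "0 0 -0.105 0 0 0 -1" --pt "0 0 -0.105 0 0 0 -1" --pt "0 0 -0.105 0 0 0 -1" --pt "0.012 0.114 0 0 0 -0.049 -1" --pt "0.009 0.115 0 0 0 -0.049 -1" --pt "0.006 0.115 0 0 0 -0.049 -1" --pt "0.003 0.115 0 0 0 -0.049 -1" --pt "0 0.115 0 0 0 -0.049 -1" --pt "-0.003 0.115 0 0 0 -0.049 -1" --pt "-0.006 0.115 0 0 0 -0.049 -1"

```text
t: 7.98
position: [0.4493, 0.3437, 0.3395]
tool_rot: [0.001, -0.031, 1.0, 0.001]
force: [0.9, -0.6, 0.5]
finger_gap: 0.241
grasp_force: 41.0
```

Call:
arm_command --pt "-0.009 0.115 0 0 0 -0.049 -1" --pt "0 0 0.06 0 0 0 -1" --pt "0 0 0.02 0 0 0 -1" --pt "0 0 0 0 0 0 0.06" --pt "0 0 0 0 0 0 0.06" --pt "0 0 -0.08 0 0 0 0.06"

```text
t: 8.72
position: [0.45, 0.3987, 0.3373]
tool_rot: [-0.001, -0.044, 0.999, -0.001]
force: [0.5, 0.6, 0.9]
finger_gap: 0.528
grasp_force: 0.0
```

```bash
python3 - <<'E'
from h import *
state();markers()
# barrel centre offset: nib toward -x for this one
go(([.496,-.199,.34],Rd(191)))
E
```

```text
t 8.72 pos [0.45   0.3987 0.3373] gap 0.528 gf 0.0 F [0.5101 0.5597 0.9009] J [-0.9439  0.3243  0.1754  1.6229 -0.0594  1.2035  0.9019] x [-0.9962 -0.087   0.0029] z [-0.0027 -0.0029 -1.    ]
px 240 276  xy 0.4749 0.1991 ang 6.6 len 0.144 w 0.023
px 321 287  xy 0.4529 -0.0045 ang 5.1 len 0.141 w 0.021
px 370 277  xy 0.4789 -0.1284 ang 0.9 len 0.144 w 0.020
px 398 273  xy 0.4881 -0.2005 ang 11.0 len 0.102 w 0.021
to [ 0.496 -0.199  0.34 ] 11 rows
   [0.001, -0.109, 0.0, 0.001, 0.001, -0.018]
   same
   same
   same
   [0.006, -0.109, 0.001, 0.001, 0.001, -0.018]
   same
   same
   same
   same
   same
   same
```

Call:
arm_command --pt "0.001 -0.109 0 0 0 -0.018 0" --pt "0.002 -0.109 0 0 0 -0.018 0" --pt "0.003 -0.109 0 0 0 -0.018 0" --pt "0.004 -0.109 0 0 0 -0.018 0" --pt "0.006 -0.109 0 0 0 -0.018 0" --pt "0.007 -0.109 0 0 0 -0.018 0" --pt "0.008 -0.109 0 0 0 -0.018 0" --pt "0.009 -0.109 0 0 0 -0.018 0" --pt "0.01 -0.109 0 0 0 -0.018 0" --pt "0.011 -0.109 0 0 0 -0.018 0"

```text
t: 10.02
position: [0.4908, -0.1471, 0.3396]
tool_rot: [0.002, -0.091, 0.996, 0.0]
force: [1.4, 0.6, -0.2]
finger_gap: 0.503
grasp_force: 0.0
```

Call:
arm_command --pt "0.012 -0.109 0 0 0 -0.018 0" --pt "0 0 0 0 0 0 0" --pt "0 0 0 0 0 0 0"

```text
t: 10.4
position: [0.4949, -0.1997, 0.3388]
tool_rot: [0.001, -0.095, 0.995, 0.0]
force: [0.6, 0.7, -0.0]
finger_gap: 0.502
grasp_force: 0.0
```

```bash
python3 - <<'E'
from h import *
state()
go(([.496,-.199,.186],Rd(191)))
E
```

```text
t 10.40 pos [ 0.4949 -0.1997  0.3388] gap 0.502 gf 0.0 F [ 0.6093  0.7285 -0.0095] J [-0.2623  0.1948  0.6309  1.8192 -0.1256  1.1663  2.1706] x [-0.9819 -0.1896 -0.0013] z [ 0.0012  0.0005 -1.    ]
to [ 0.496 -0.199  0.186] 3 rows
   [-0.001, 0.0, 0.102, 0.0, 0.001, -0.001]
   same
   same
```

Call:
arm_command --pt "0 0 0.102 0 0 0 0" --pt "0 0 0.102 0 0 0 0" --pt "0 0 0.102 0 0 0 0" --pt "0 0 0 0 0 0 -1" --pt "0 0 0 0 0 0 -1" --pt "0 0 0 0 0 0 -1" --pt "0 0 0 0 0 0 -1"

```text
t: 11.28
position: [0.4955, -0.1997, 0.1867]
tool_rot: [0.001, -0.096, 0.995, -0.0]
force: [0.4, 0.0, 0.1]
finger_gap: 0.234
grasp_force: 40.6
```

```bash
python3 - <<'E'
from h import *
state()
go(([.496,-.199,.34],Rd(191)),([.45,.40,.34],Rd(185)))
E
```

```text
t 11.28 pos [ 0.4955 -0.1997  0.1867] gap 0.234 gf 40.6 F [0.4402 0.0357 0.0688] J [-0.1862  0.4146  0.5688  1.9415 -0.2906  0.8637  2.297 ] x [-0.9817 -0.1905 -0.0026] z [ 0.0026  0.     -1.    ]
to [ 0.496 -0.199  0.34 ] 3 rows
   [-0.001, 0.0, -0.102, 0.0, 0.002, 0.0]
   same
   same
to [0.45 0.4  0.34] 11 rows
   [-0.013, 0.109, 0.0, 0.0, 0.0, 0.018]
   same
   same
   [-0.009, 0.109, 0.0, 0.0, 0.0, 0.018]
   same
   same
   same
   same
   same
   same
   same
```

Call:
arm_command --pt "0 0 -0.102 0 0 0 -1" --pt "0 0 -0.102 0 0 0 -1" --pt "0 0 -0.102 0 0 0 -1" --pt "-0.013 0.109 0 0 0 0.018 -1" --pt "-0.012 0.109 0 0 0 0.018 -1" --pt "-0.011 0.109 0 0 0 0.018 -1" --pt "-0.009 0.109 0 0 0 0.018 -1" --pt "-0.008 0.109 0 0 0 0.018 -1" --pt "-0.007 0.109 0 0 0 0.018 -1" --pt "-0.006 0.109 0 0 0 0.018 -1"

```text
t: 12.52
position: [0.4651, 0.1838, 0.3392]
tool_rot: [0.001, -0.062, 0.998, 0.001]
force: [1.0, 0.0, -0.4]
finger_gap: 0.239
grasp_force: 40.6
```

Call:
arm_command --pt "-0.005 0.109 0 0 0 0.018 -1" --pt "-0.004 0.109 0 0 0 0.018 -1" --pt "-0.002 0.109 0 0 0 0.018 -1" --pt "-0.001 0.109 0 0 0 0.018 -1" --pt "0 0 0.06 0 0 0 -1" --pt "0 0 0.02 0 0 0 -1" --pt "0 0 0 0 0 0 0.06" --pt "0 0 0 0 0 0 0.06" --pt "0 0 -0.08 0 0 0 0.4"

```text
t: 13.65
position: [0.4469, 0.3987, 0.3372]
tool_rot: [-0.001, -0.044, 0.999, -0.001]
force: [-0.2, 0.4, -0.3]
finger_gap: 0.692
grasp_force: 0.0
```

```bash
python3 - <<'E'
from h import *
state();f=markers();cv2.imwrite("pics/t2.png",f["img"])
go(([.654,.077,.34],Rd(89)))
E
```

```text
t 13.65 pos [0.4469 0.3987 0.3372] gap 0.692 gf 0.0 F [-0.1572  0.3643 -0.316 ] J [-0.9706  0.3201  0.2029  1.6307 -0.0678  1.2017  0.9048] x [-0.9962 -0.087   0.0029] z [-0.0027 -0.0029 -1.    ]
px 240 276  xy 0.4752 0.1992 ang 6.7 len 0.144 w 0.023
px 321 287  xy 0.4529 -0.0045 ang 5.1 len 0.141 w 0.020
px 370 278  xy 0.4789 -0.1284 ang 0.8 len 0.144 w 0.020
to [0.654 0.077 0.34 ] 11 rows
   [-0.032, -0.062, 0.001, 0.001, 0.0, 0.291]
   [-0.041, -0.056, 0.001, 0.001, 0.0, 0.291]
   [-0.049, -0.049, 0.001, 0.001, 0.0, 0.291]
   [-0.056, -0.041, 0.001, 0.001, 0.0, 0.291]
   [-0.062, -0.032, 0.001, 0.001, 0.0, 0.291]
   [-0.066, -0.022, 0.001, 0.001, 0.0, 0.291]
   [-0.068, -0.012, 0.001, 0.001, 0.0, 0.291]
   [-0.07, -0.002, 0.001, 0.001, 0.0, 0.291]
   [-0.069, 0.009, 0.001, 0.001, 0.0, 0.291]
   [-0.067, 0.019, 0.001, 0.001, 0.0, 0.291]
   [-0.063, 0.029, 0.001, 0.001, 0.0, 0.291]
```

View pics/t2.png

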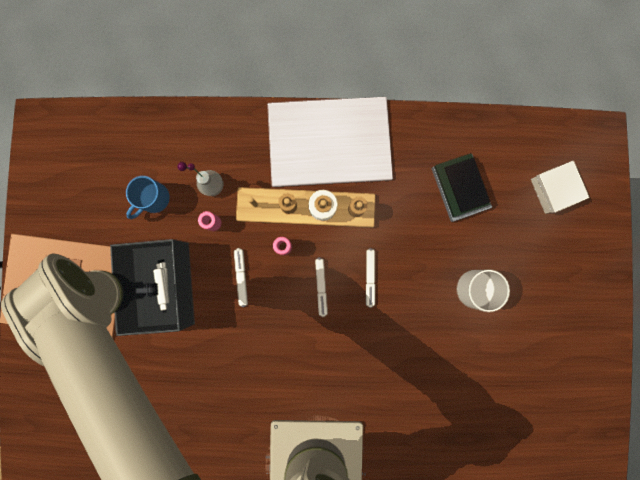

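The top view shows the dry markers heaped in the bin at (161,285), and three capped ones left on the desk. Cores next.

Call:
arm_command --pt "-0.032 -0.062 0 0 0 0.291 0.4" --pt "-0.041 -0.056 0 0 0 0.291 0.4" --pt "-0.049 -0.049 0 0 0 0.291 0.4" --pt "-0.056 -0.041 0 0 0 0.291 0.4" --pt "-0.062 -0.032 0 0 0 0.291 0.4" --pt "-0.066 -0.022 0 0 0 0.291 0.4" --pt "-0.068 -0.012 0 0 0 0.291 0.4" --pt "-0.07 -0.002 0 0 0 0.291 0.4" --pt "-0.069 0.009 0 0 0 0.291 0.4" --pt "-0.067 0.019 0 0 0 0.291 0.4"

```text
t: 14.95
position: [0.6351, 0.1052, 0.3396]
tool_rot: [0.0, 0.66, 0.751, 0.001]
force: [0.0, 0.0, 0.3]
finger_gap: 0.699
grasp_force: 0.0
```

Call:
arm_command --pt "-0.063 0.029 0 0 0 0.291 0.4" --pt "0 0 0 0 0 0 0.4" --pt "0 0 0 0 0 0 0.4"

```text
t: 15.32
position: [0.653, 0.0775, 0.3388]
tool_rot: [-0.0, 0.713, 0.701, 0.001]
force: [-0.1, 0.4, -0.0]
finger_gap: 0.697
grasp_force: 0.0
```

```bash
python3 - <<'E'
from h import *
state()
g=manip.grab_frame("wrist");cv2.imwrite("pics/w2.png",g["img"])
go(([.654,.077,.34],Rd(89)),([.654,.077,.232],Rd(89)))
E
```

```text
t 15.32 pos [0.653  0.0775 0.3388] gap 0.697 gf 0.0 F [-0.0762  0.3967 -0.0005] J [-0.6324  0.4957  0.6165  1.481  -0.2943  1.2574  0.0019] x [0.0161 0.9999 0.001 ] z [ 0.0008  0.001  -1.    ]
to [0.654 0.077 0.34 ] 1 rows
   [-0.002, 0.002, -0.003, 0.001, -0.002, 0.004]
to [0.654 0.077 0.232] 2 rows
   [0.0, 0.0, 0.108, 0.0, 0.0, 0.0]
   same
```

View pics/w2.png

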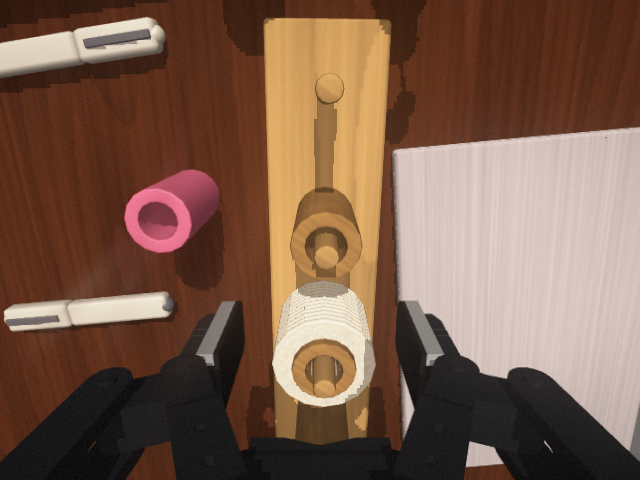

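The wrist view has the core ring centred at (326,238), and post tops at (330,88), (325,257) and (324,385). I'll check those against my estimate.

```bash
python3 - <<'E'
from h import *
s,p,R=cur();g=manip.grab_frame("wrist")
T=np.eye(4);T[:3,:3]=R.as_matrix();T[:3,3]=p;g["T"]=T@g["hand_eye"]
print(ray(g,[(326,238)],.093),ray(g,[(330,88),(325,257),(324,385)],.11))
E
```

```text
[[0.6571 0.0857]] [[ 0.6595  0.1652]
 [ 0.6563  0.0807]
 [ 0.6548 -0.0013]]
```

Call:
arm_command --pt "0.006 0.004 0.09 0 0 0 0.4" --pt "0 0 0.09 0 0 0 0.4" --pt "0 0 0.034 0 0 0 0.4" --pt "0 0 0 0 0 0 0.4" --pt "0 0 0 0 0 0 -1" --pt "0 0 0 0 0 0 -1" --pt "0 0 0 0 0 0 -1"

```text
t: 16.3
position: [0.6558, 0.0802, 0.2334]
tool_rot: [0.001, 0.713, 0.701, 0.001]
force: [-0.5, -0.5, 7.3]
finger_gap: 0.473
grasp_force: 40.9
```

```bash
python3 - <<'E'
from h import *
state()
go(([.655,.081,.38],Rd(89)),([.47,.38,.38],Rd(100)))
E
```

```text
t 16.30 pos [0.6558 0.0802 0.2334] gap 0.473 gf 40.9 F [-0.4959 -0.5066  7.2541] J [-0.6049  0.6029  0.5713  1.566  -0.3569  1.075   0.0392] x [0.0174 0.9998 0.0011] z [ 0.0032  0.001  -1.    ]
to [0.655 0.081 0.38 ] 3 rows
   [0.001, 0.0, -0.098, 0.002, -0.001, 0.0]
   same
   same
to [0.47 0.38 0.38] 7 rows
   [0.084, -0.054, 0.0, 0.0, 0.0, -0.052]
   [0.086, -0.052, 0.0, 0.0, 0.0, -0.052]
   same
   [0.089, -0.047, 0.0, 0.0, 0.0, -0.052]
   [0.09, -0.045, 0.0, 0.0, 0.0, -0.052]
   [0.091, -0.042, 0.0, 0.0, 0.0, -0.052]
   [0.092, -0.04, 0.0, 0.0, 0.0, -0.052]
```

Call:
arm_command --pt "0 0 -0.098 0 0 0 -1" --pt "0 0 -0.098 0 0 0 -1" --pt "0 0 -0.098 0 0 0 -1" --pt "0.084 -0.054 0 0 0 -0.052 -1" --pt "0.086 -0.052 0 0 0 -0.052 -1" --pt "0.087 -0.05 0 0 0 -0.052 -1" --pt "0.089 -0.047 0 0 0 -0.052 -1" --pt "0.09 -0.045 0 0 0 -0.052 -1" --pt "0.091 -0.042 0 0 0 -0.052 -1" --pt "0.092 -0.04 0 0 0 -0.052 -1"

```text
t: 17.55
position: [0.4694, 0.38, 0.3793]
tool_rot: [-0.0, 0.643, 0.766, 0.001]
force: [0.2, 0.9, 0.3]
finger_gap: 0.476
grasp_force: 40.7
```

Call:
arm_command --pt "0.04 0 0 0 0 0 -1" --pt "0 0 0.06 0 0 0 -1" --pt "0 0 0.06 0 0 0 -1" --pt "0 0 0 0 0 0 -1" --pt "0 0 0 0 0 0 0.4" --pt "0 0 0 0 0 0 0.4" --pt "0 0 -0.06 0 0 0 0.4" --pt "0 0 -0.06 0 0 0 0.4"

```text
t: 18.55
position: [0.467, 0.3985, 0.38]
tool_rot: [0.0, 0.643, 0.766, 0.001]
force: [0.6, -0.0, 0.4]
finger_gap: 0.7
grasp_force: 0.0
```

```bash
python3 - <<'E'
from h import *
state();f=markers();cv2.imwrite("pics/t3.png",f["img"])
go(([.651,-.089,.38],Rd(89)),([.651,-.089,.234],Rd(89)))
E
```

```text
t 18.55 pos [0.467  0.3985 0.38  ] gap 0.700 gf 0.0 F [ 0.6053 -0.0139  0.4076] J [-1.1577  0.3378  0.4764  1.5513 -0.159   1.2901 -0.4874] x [-0.1721  0.9851  0.0007] z [ 0.0007  0.0008 -1.    ]
px 240 276  xy 0.4753 0.1993 ang 6.9 len 0.144 w 0.022
px 321 287  xy 0.4518 -0.0046 ang 4.9 len 0.144 w 0.021
px 370 277  xy 0.4789 -0.1284 ang 0.9 len 0.144 w 0.020
to [ 0.651 -0.089  0.38 ] 9 rows
   [-0.114, 0.021, 0.001, 0.001, -0.001, 0.04]
   [-0.113, 0.024, 0.001, 0.001, -0.001, 0.04]
   same
   [-0.112, 0.029, 0.001, 0.001, -0.001, 0.04]
   same
   [-0.111, 0.033, 0.001, 0.001, -0.001, 0.04]
   [-0.11, 0.036, 0.001, 0.001, -0.001, 0.04]
   [-0.109, 0.038, 0.001, 0.001, -0.001, 0.04]
   [-0.109, 0.04, 0.001, 0.001, -0.001, 0.04]
to [ 0.651 -0.089  0.234] 3 rows
   [0.0, 0.0, 0.097, 0.0, 0.0, 0.0]
   same
   same
```

View pics/t3.png

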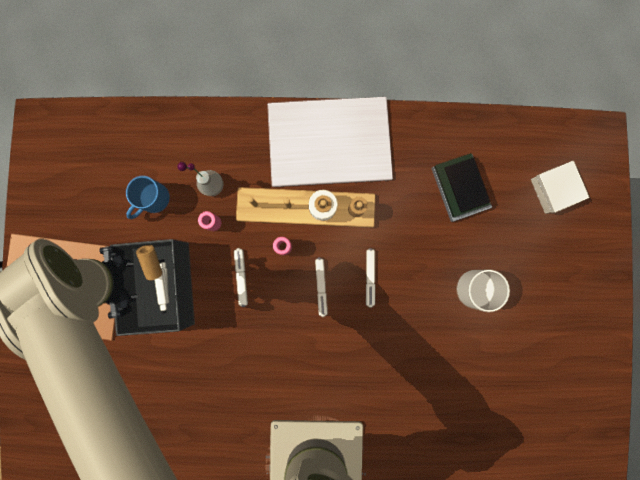

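The first core is in the bin at (150,262). Next, the core on the last post.

Call:
arm_command --pt "-0.114 0.021 0 0 0 0.04 0.4" --pt "-0.113 0.024 0 0 0 0.04 0.4" --pt "-0.113 0.026 0 0 0 0.04 0.4" --pt "-0.112 0.029 0 0 0 0.04 0.4" --pt "-0.111 0.031 0 0 0 0.04 0.4" --pt "-0.111 0.033 0 0 0 0.04 0.4" --pt "-0.11 0.036 0 0 0 0.04 0.4" --pt "-0.109 0.038 0 0 0 0.04 0.4" --pt "-0.109 0.041 0 0 0 0.04 0.4" --pt "0 0 0 0 0 0 0.4"

```text
t: 19.85
position: [0.6507, -0.0949, 0.3791]
tool_rot: [0.002, 0.715, 0.699, -0.001]
force: [-0.5, 0.5, 0.0]
finger_gap: 0.701
grasp_force: 0.0
```

Call:
arm_command --pt "0 0 0 0 0 0 0.4" --pt "0 0 0 0 0 0 0.4"

```text
t: 20.1
position: [0.6508, -0.0871, 0.3786]
tool_rot: [-0.0, 0.712, 0.702, 0.001]
force: [-0.2, 0.5, 1.0]
finger_gap: 0.701
grasp_force: 0.0
```

```bash
python3 - <<'E'
from h import *
state()
s,p,R=cur();g=manip.grab_frame("wrist")
T=np.eye(4);T[:3,:3]=R.as_matrix();T[:3,3]=p;g["T"]=T@g["hand_eye"];im=g["img"]
h=cv2.cvtColor(im,cv2.COLOR_BGR2GRAY)
cv2.imwrite("pics/w3.png",im)
E
```

```text
t 20.10 pos [ 0.6508 -0.0871  0.3786] gap 0.701 gf 0.0 F [-0.1669  0.5102  0.9641] J [-0.4413  0.4849  0.7112  1.4377 -0.3193  1.3358  0.2737] x [0.013  0.9999 0.001 ] z [ 0.0005  0.001  -1.    ]
```

View pics/w3.png

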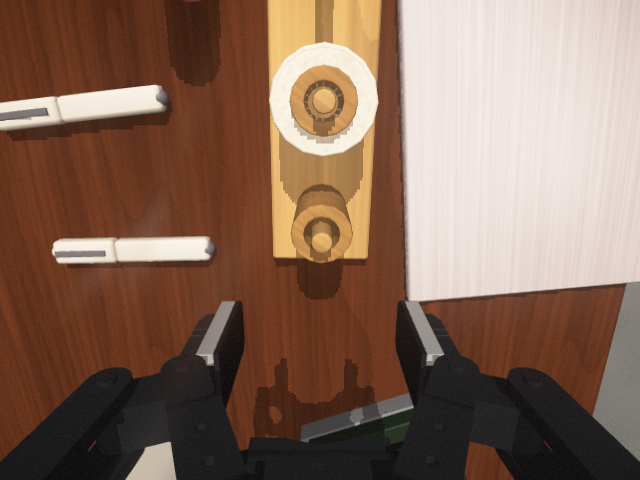

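The core ring is at (322,231) and its post top at (321,243).

```bash
python3 - <<'E'
from h import *
s,p,R=cur();g=manip.grab_frame("wrist")
T=np.eye(4);T[:3,:3]=R.as_matrix();T[:3,3]=p;g["T"]=T@g["hand_eye"]
print(ray(g,[(322,231)],.093),ray(g,[(321,243),(324,98)],.11))
E
```

```text
[[ 0.653 -0.088]] [[ 0.6522 -0.0906]
 [ 0.6549 -0.0039]]
```

Call:
arm_command --pt "-0.004 0.004 0.1 0 0 0 0.4" --pt "0 0 0.1 0 0 0 0.4" --pt "0 0 0.06 0 0 0 0.4" --pt "0 0 0.028 0 0 0 0.4" --pt "0 0 0 0 0 0 -1" --pt "0 0 0 0 0 0 -1" --pt "0 0 0 0 0 0 -1"

```text
t: 21.08
position: [0.6531, -0.0908, 0.2355]
tool_rot: [0.001, 0.712, 0.702, 0.001]
force: [-0.4, 0.1, -0.1]
finger_gap: 0.472
grasp_force: 42.9
```

```bash
python3 - <<'E'
from h import *
state()
go(([.652,-.089,.385],Rd(89)),([.41,.40,.385],Rd(100)))
E
```

```text
t 21.07 pos [ 0.6531 -0.0908  0.2355] gap 0.472 gf 42.9 F [-0.41    0.0561 -0.086 ] J [-0.3971  0.6185  0.6471  1.5707 -0.4062  1.0881  0.3358] x [0.0152 0.9999 0.0002] z [ 0.002   0.0002 -1.    ]
to [ 0.652 -0.089  0.385] 3 rows
   [0.001, -0.001, -0.1, 0.001, 0.0, 0.001]
   same
   same
to [0.41  0.4   0.385] 10 rows
   [0.097, -0.05, 0.0, 0.0, 0.0, -0.037]
   [0.098, -0.048, 0.0, 0.0, 0.0, -0.037]
   [0.099, -0.046, 0.0, 0.0, 0.0, -0.037]
   [0.1, -0.044, 0.0, 0.0, 0.0, -0.037]
   same
   same
   [0.102, -0.039, 0.0, 0.0, 0.0, -0.037]
   [0.103, -0.037, 0.0, 0.0, 0.0, -0.037]
   same
   [0.104, -0.033, 0.0, 0.0, 0.0, -0.037]
```

Call:
arm_command --pt "0 0 -0.1 0 0 0 -1" --pt "0 0 -0.1 0 0 0 -1" --pt "0 0 -0.1 0 0 0 -1" --pt "0.097 -0.05 0 0 0 -0.037 -1" --pt "0.098 -0.048 0 0 0 -0.037 -1" --pt "0.099 -0.046 0 0 0 -0.037 -1" --pt "0.1 -0.044 0 0 0 -0.037 -1" --pt "0.101 -0.042 0 0 0 -0.037 -1" --pt "0.101 -0.041 0 0 0 -0.037 -1" --pt "0.102 -0.039 0 0 0 -0.037 -1"

```text
t: 22.32
position: [0.4819, 0.2527, 0.3852]
tool_rot: [-0.0, 0.663, 0.748, 0.001]
force: [1.0, 1.4, 0.5]
finger_gap: 0.469
grasp_force: 43.0
```

Call:
arm_command --pt "0.103 -0.037 0 0 0 -0.037 -1" --pt "0.103 -0.035 0 0 0 -0.037 -1" --pt "0.104 -0.033 0 0 0 -0.037 -1" --pt "0 0 0.06 0 0 0 -1" --pt "0 0 0.05 0 0 0 -1" --pt "0 0 0 0 0 0 0.3" --pt "0 0 0 0 0 0 0.3" --pt "0 0 -0.06 0 0 0 0.3"

```text
t: 23.32
position: [0.4091, 0.3974, 0.3594]
tool_rot: [0.0, 0.641, 0.767, -0.001]
force: [0.4, 0.5, 0.3]
finger_gap: 0.652
grasp_force: 0.0
```

```bash
python3 - <<'E'
from h import *
state();f=markers();cv2.imwrite("pics/t4.png",f["img"][150:350])
# end nearer far side for grip: capped left marker
E
```

```text
t 23.32 pos [0.4091 0.3974 0.3594] gap 0.652 gf 0.0 F [0.4154 0.5136 0.2739] J [-1.2365  0.2505  0.4531  1.6929 -0.1154  1.2263 -0.5784] x [-0.1771  0.9842 -0.0011] z [-0.001  -0.0013 -1.    ]
px 240 276  xy 0.4753 0.1988 ang 6.9 len 0.144 w 0.022
px 321 287  xy 0.4529 -0.0045 ang 5.1 len 0.141 w 0.021
px 370 278  xy 0.4789 -0.1284 ang 0.8 len 0.144 w 0.020
```

View pics/t4.png

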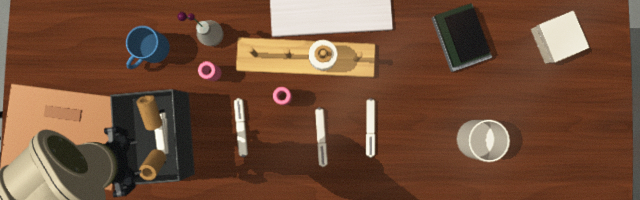

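Both cores are in the bin, at (148,263) and (152,313) in full-picture terms. Before tilting markers for the pot, I'll fit the arm's kinematics from logged states to see which tilts stay within joint range.

```bash
cat > kin.py <<'E'
import numpy as np,itertools
from scipy.spatial.transform import Rotation as Ro
from scipy.optimize import least_squares
D=[([-1.1576,.3328,-.0647,1.4609,.0216,1.3499,-.0885],[.2638,.5665,.4039]),
([-.6069,-.0608,.3527,2.0396,.0225,1.1592,1.4887],[.4296,.0607,.3397]),
([-.9227,.3253,.1523,1.6168,-.0518,1.2075,.8982],[.4518,.3986,.3387]),
([-.4448,.2342,.5207,2.1549,-.1658,.7862,1.6349],[.4446,-.0605,.1824]),
([-.1862,.4146,.5688,1.9415,-.2906,.8637,2.297],[.4955,-.1997,.1867]),
([-.6049,.6029,.5713,1.566,-.3569,1.075,.0392],[.6558,.0802,.2334]),
([-.3971,.6185,.6471,1.5707,-.4062,1.0881,.3358],[.6531,-.0908,.2355]),
([-1.2365,.2505,.4531,1.6929,-.1154,1.2263,-.5784],[.4091,.3974,.3594])]
S=(-1,-1,-1,-1)
def fk(q,P,s=S):
    d1,a,b,c,e1,e2,x7=P;R=Ro.from_euler
    o=np.array([0,0,d1]);M=R('z',s[0]*q[0])*R('y',q[1])*R('z',s[1]*q[2])
    o=o+M.apply([e1,0,a]);M=M*R('y',q[3]);o=o+M.apply([e2,0,b]);M=M*R('z',s[2]*q[4])*R('y',q[5])*R('z',s[3]*q[6])
    return o+M.apply([0,0,c])+R('z',s[0]*q[0]).apply([x7,0,0])*0,M
def fit(s):
    return least_squares(lambda P:np.concatenate([fk(q,P,s)[0]-p for q,p in D]),[.36,.42,.4,.15,0,0,0])
if __name__=="__main__":
    for s in itertools.product((1,-1),repeat=3):
        r=fit(s+(1,));print(s,np.sqrt(2*r.cost/len(D)).round(4),r.x.round(4))
    for q,p in D[:3]: print(fk(q,r.x,(-1,-1,-1,-1))[1].as_matrix()[:,[0,2]].T.round(2))
E
python3 kin.py
```

```text
(1, 1, 1) 0.4317 [ 9.89088e+01 -1.72000e-01  2.07200e-01  9.86307e+01 -4.54000e-02
 -2.87700e-01  0.00000e+00]
(1, 1, -1) 0.4495 [-0.5409  0.2273 -0.3427  0.6888 -0.0858 -1.2598  0.    ]
(1, -1, 1) 0.3754 [-1.3672  0.1455 -0.4406  0.0183 -0.2602 -1.478   0.    ]
(1, -1, -1) 0.3693 [32.8036  0.1568 -0.3248 33.9674 -0.2821 -1.2614  0.    ]
(-1, 1, 1) 0.2776 [-8.64149e+01  9.53200e-01 -2.53000e-02 -8.50223e+01 -2.49300e-01
 -8.37800e-01  0.00000e+00]
(-1, 1, -1) 0.2016 [-0.4784  0.2161  0.643  -1.1714 -0.1199  0.312   0.    ]
(-1, -1, 1) 0.0312 [ 0.1581  0.4509  0.4837  0.0893  0.006  -0.0154  0.    ]
(-1, -1, -1) 0.0353 [5.2929 0.3937 0.5301 5.0733 0.0169 0.0637 0.    ]
[[-0.42 -0.91  0.  ]
 [-0.   -0.   -1.  ]]
[[ 0.18 -0.98 -0.  ]
 [-0.    0.   -1.  ]]
[[ 0.09 -1.    0.  ]
 [-0.   -0.   -1.  ]]
```

```bash
cat >> kin.py <<'E'
def fk2(q,P):
    d1,a,b,c,y0,e1,y1,e2,y2,e3,y3=P;R=Ro.from_euler
    M=R('z',-q[0]);o=M.apply([0,y0,d1]);M=M*R('y',q[1])*R('z',-q[2])
    o=o+M.apply([e1,y1,a]);M=M*R('y',q[3]);o=o+M.apply([e2,y2,b]);M=M*R('z',-q[4])*R('y',q[5])
    o=o+M.apply([e3,y3,c]);return o,M*R('z',-q[6])*R('z',-90,degrees=True)
def fit2(D=D):
    x0=np.array([.36,.45,.48,.12]+[0]*7)
    return least_squares(lambda P:np.concatenate([np.concatenate([fk2(q,P)[0]-p for q,p in D]),1e-3*(P-x0)]),x0)
if __name__=="__main__":
    r=fit2();print(r.x.round(4),[np.abs(fk2(q,r.x)[0]-p).max().round(4) for q,p in D]);print(fk2(D[0][0],r.x)[1].as_matrix().round(3))
E
python3 kin.py|tail -5
```

```text
[ 2.609e-01  4.486e-01  4.899e-01  1.724e-01 -2.170e-02  1.000e-04
 -1.180e-02 -0.000e+00 -1.180e-02 -0.000e+00 -5.000e-04] [np.float64(0.0), np.float64(0.0), np.float64(0.0), np.float64(0.0), np.float64(0.0), np.float64(0.0), np.float64(0.0), np.float64(0.0)]
[[ 0.907 -0.422 -0.   ]
 [-0.422 -0.907 -0.001]
 [ 0.     0.001 -1.   ]]
```

```bash
sed -i "s/R('z',-90,degrees=True)/R('z',90,degrees=True)/" kin.py; cat > ik.py <<'E'
from kin import *
from h import *
P=fit2().x
lo=np.array([-2.6,-.5,-1.47,.16,-1.27,.06,-2.6])+.08;hi=np.array([2.6,2.12,1.34,2.42,4.41,2.06,2.6])-.08
def ik(p,R,seed,w=.003):
    def f(q):
        o,M=fk2(q,P);return np.r_[o-p,.3*(M.inv()*R).as_rotvec(),w*(q-seed)]
    r=least_squares(f,np.clip(seed,lo+1e-3,hi-1e-3),bounds=(lo,hi));return r.x,np.linalg.norm(f(r.x)[:6])
def chain(poses,q,w=.01):
    worst=0;qs=[]
    for p,R in poses:
        q,e=ik(p,R,q,w);worst=max(worst,e);qs.append(q)
    return qs,worst
def tilted(phi,sg,tau):  # forward heading phi; sg=+1: tool x forward
    R=Rd(phi if sg>0 else phi+180);return R*Ro.from_euler('y',-sg*tau,degrees=True)
def place(C,phi,lat,tau=70,g=.05,zb=.02,back=.02):
    f=np.array([np.cos(np.radians(phi)),np.sin(np.radians(phi)),0]);l=np.array([-f[1],f[0],0]);t=np.radians(tau);z=np.array([0,0,1.])
    u=np.cos(t)*f+np.sin(t)*z
    return np.r_[C,0]-back*f+lat*l+zb*z+(.075+g)*u-.155*(np.sin(t)*f-np.cos(t)*z)
E
python3 - <<'E'
from ik import *
C=[.454,-.403]
# check tilt direction
print(tilted(0,1,70).as_matrix()[:,2],tilted(0,1,70).as_matrix()[:,0])
q0=np.array([-.1862,.4146,.5688,1.9415,-.2906,.8637,1.5]);res=[]
for sg in(1,-1):
  for phi in range(0,360,15):
    p=place(C,phi,0);f=np.array([np.cos(np.radians(phi)),np.sin(np.radians(phi)),0])
    pr=np.r_[C,.36]-.15*f
    poses=[(pr,tilted(phi,sg,t)) for t in range(0,71,5)]+[(p+[0,0,.14-.02*i],tilted(phi,sg,70)) for i in range(8)]
    s,e0=ik(pr,tilted(phi,sg,0),q0,.001)
    qs,w=chain(poses,s);m=min(np.minimum(np.array(qs)-lo,hi-np.array(qs)).min(0))
    res.append((w,sg,phi,m,qs[0].round(2),qs[-1].round(2)))
for r in sorted(res,key=lambda r:r[0])[:12]: print(*r)
E
```

```text
[-0.9397 -0.     -0.342 ] [ 0.342   0.     -0.9397]
4.277005269060931e-05 -1 0 0.03941652483675018 [ 0.12  0.1   0.76  1.87 -0.07  1.2   2.48] [0.11 0.85 0.68 1.69 0.31 1.68 2.31]
4.46117107286553e-05 1 0 0.0002693138537910311 [-0.29  0.19  1.26  1.88 -0.19  1.21 -0.54] [-0.09  1.04  1.    1.7   0.11  1.61 -0.61]
4.569620460787257e-05 1 15 2.220446049250313e-16 [-0.15  0.37  1.26  1.8  -0.37  1.25 -0.1 ] [-0.13  1.07  1.05  1.72  0.19  1.39 -0.5 ]
5.4641420011495236e-05 1 30 2.220446049250313e-16 [-0.01  0.47  1.18  1.7  -0.45  1.29  0.22] [-0.16  1.06  1.06  1.74  0.31  1.17 -0.44]
7.112696643901751e-05 1 45 2.220446049250313e-16 [ 0.14  0.51  1.04  1.59 -0.45  1.3   0.46] [-0.18  1.07  1.08  1.77  0.41  0.93 -0.41]
0.00011350661263553183 1 60 2.220446049250313e-16 [ 0.24  0.57  0.93  1.48 -0.46  1.33  0.68] [-0.21  1.09  1.11  1.8   0.5   0.68 -0.39]
0.0002574260308454967 1 75 2.220446049250313e-16 [ 0.31  0.62  0.85  1.37 -0.46  1.36  0.89] [-0.24  1.13  1.17  1.83  0.57  0.41 -0.38]
0.00030575567727767345 -1 255 1.461053500406706e-11 [-0.35  0.28  0.89  1.74 -0.23  1.23  0.34] [ 0.39  0.74  0.41  1.71 -1.19  1.77  1.01]
0.0004240389751658737 -1 15 2.1898705071521363e-11 [ 1.67  0.3  -0.93  1.71  0.25  1.26  2.52] [ 0.79  0.72 -0.25  1.67  0.91  1.84  2.07]
0.00046634983157868175 -1 240 2.4424906541753444e-15 [-0.36  0.43  0.98  1.64 -0.37  1.27  0.17] [ 0.72  0.68 -0.01  1.71 -1.19  1.44  0.83]
0.0005223779021351493 -1 270 2.0911494758024674e-11 [-0.25  0.14  0.74  1.83 -0.1   1.21  0.52] [ 0.49  0.73  0.27  1.68 -0.92  1.84  1.09]
0.0005566754909358614 -1 225 2.9045654770243345e-12 [-0.3   0.54  1.    1.54 -0.47  1.32 -0.03] [ 1.01  0.7  -0.37  1.73 -1.19  1.11  0.73]
```

```bash
sed -i "s/-sg\*tau/sg*tau/" ik.py; cat > srch.py <<'E'
from ik import *
C=[.454,-.403]
print(tilted(0,1,70).as_matrix()[:,2],tilted(0,1,70).as_matrix()[:,0])
for q0 in ([-.19,.41,.57,1.94,-.29,.86,1.5],[.4,.41,0,1.7,0,1,0.]):
 q0=np.array(q0);res=[]
 for sg in(1,-1):
  for phi in range(0,360,15):
    p=place(C,phi,0);f=np.array([np.cos(np.radians(phi)),np.sin(np.radians(phi)),0])
    pr=np.r_[C,.36]-.15*f
    poses=[(pr,tilted(phi,sg,t)) for t in range(0,71,5)]+[(p+[0,0,.14-.02*i],tilted(phi,sg,70)) for i in range(8)]
    s,e0=ik(pr,tilted(phi,sg,0),q0,.001)
    qs,w=chain(poses,s);m=min(np.minimum(np.array(qs)-lo,hi-np.array(qs)).min(0))
    res.append((w,sg,phi,m,qs[0].round(2),qs[-1].round(2)))
 for r in sorted([r for r in res if r[0]<1e-3],key=lambda r:-r[3])[:9]: print(*r)
E
python3 srch.py
```

```text
[ 0.9397  0.     -0.342 ] [0.342  0.     0.9397]
0.00010241011917965318 -1 270 0.20711005241196778 [-0.26  0.14  0.74  1.83 -0.1   1.21  0.52] [-0.41  0.56  0.64  2.13  1.32  0.92 -0.94]
0.00011919120466748486 -1 285 0.052951650825053154 [-0.16  0.05  0.65  1.9  -0.03  1.2   0.76] [-0.14  0.39  0.38  2.29  1.78  0.92 -1.1 ]
6.20821290304576e-05 -1 210 0.03958484536995854 [-0.21  0.64  1.    1.43 -0.54  1.36 -0.24] [-0.3   1.25  1.1   1.35  0.06  1.59 -0.39]
8.142805727888177e-05 -1 255 0.02748646811234967 [-0.35  0.28  0.89  1.74 -0.23  1.23  0.34] [-0.65  0.92  1.02  1.96  0.66  0.84 -0.58]
0.0002422619306006266 1 225 8.556444441865096e-11 [ 1.02  0.51 -0.84  1.46  0.38  1.34  2.52] [ 0.4   0.81 -0.24  1.5   1.06  1.81  2.21]
0.00027387204831955586 1 60 8.36495317457775e-11 [ 0.24  0.57  0.93  1.48 -0.46  1.33  0.68] [ 0.92  0.86  0.21  1.41 -1.07  1.81  0.88]
0.0008159082023624164 1 75 2.3003821070233244e-13 [ 0.31  0.62  0.85  1.37 -0.46  1.36  0.89] [ 1.32  1.03 -0.56  1.17 -0.49  1.79  0.63]
0.0002556190570192786 1 45 4.884981308350689e-14 [ 0.14  0.51  1.04  1.59 -0.45  1.3   0
[... 719 characters left out ...]
   1.61 -0.8 ]
5.1999783541407986e-05 1 60 0.09747153251947438 [ 0.77  0.42  0.15  1.45 -0.06  1.28  0.4 ] [ 1.13  0.85 -0.1   1.39 -0.9   1.7   0.79]
5.024616280266535e-05 1 45 0.09326527415218866 [ 0.73  0.34  0.21  1.56 -0.07  1.25  0.16] [ 1.13  0.74 -0.03  1.6  -1.09  1.53  0.82]
0.0001324613030950828 -1 285 0.07848636594257874 [ 0.47  0.07 -0.    1.87  0.    1.2   0.72] [ 0.36  0.38 -0.16  2.26  1.84  1.09 -1.03]
5.971921426035893e-05 -1 210 0.0005754499141292779 [ 0.35  0.45  0.13  1.4  -0.06  1.3  -0.56] [ 0.09  0.93  0.33  1.32  0.62  1.78 -0.79]
0.00024226297116630713 1 225 8.540079754482122e-11 [ 1.02  0.51 -0.84  1.46  0.38  1.34  2.52] [ 0.4   0.81 -0.24  1.5   1.06  1.81  2.21]
```

```bash
python3 - <<'E'
from h import *
go(([.525,.205,.35],Rd(186.9)),([.525,.205,.187],Rd(186.9)))
E
```

```text
to [0.525 0.205 0.35 ] 10 rows
   [-0.042, 0.016, 0.003, 0.001, 0.0, -0.289]
   [-0.044, 0.009, 0.003, 0.001, 0.0, -0.289]
   [-0.045, 0.003, 0.003, 0.001, 0.0, -0.289]
   [-0.045, -0.004, 0.003, 0.001, 0.0, -0.289]
   [-0.044, -0.011, 0.003, 0.001, 0.0, -0.289]
   [-0.041, -0.017, 0.003, 0.001, 0.0, -0.289]
   [-0.038, -0.023, 0.003, 0.001, 0.0, -0.289]
   [-0.034, -0.029, 0.003, 0.001, 0.0, -0.289]
   [-0.03, -0.034, 0.003, 0.001, 0.0, -0.289]
   [-0.024, -0.038, 0.003, 0.001, 0.0, -0.289]
to [0.525 0.205 0.187] 3 rows
   [0.0, 0.0, 0.109, 0.0, 0.0, 0.0]
   same
   same
```

Call:
arm_command --pt "-0.042 0.016 0.002 0 0 -0.289 0" --pt "-0.044 0.009 0.002 0 0 -0.289 0" --pt "-0.045 0.003 0.002 0 0 -0.289 0" --pt "-0.045 -0.004 0.002 0 0 -0.289 0" --pt "-0.044 -0.011 0.002 0 0 -0.289 0" --pt "-0.041 -0.017 0.002 0 0 -0.289 0" --pt "-0.038 -0.023 0.002 0 0 -0.289 0" --pt "-0.034 -0.029 0.002 0 0 -0.289 0" --pt "-0.03 -0.034 0.002 0 0 -0.289 0" --pt "-0.024 -0.038 0.002 0 0 -0.289 0" --squeeze 60

```text
t: 24.62
position: [0.5254, 0.2042, 0.3509]
tool_rot: [0.001, -0.063, 0.998, 0.001]
force: [-0.2, -0.4, 0.2]
finger_gap: 0.499
grasp_force: 0.0
```

Call:
arm_command --pt "0 0 0 0 0 0 0" --pt "0 0 0 0 0 0 0"

```text
t: 24.88
position: [0.5245, 0.2057, 0.35]
tool_rot: [0.0, -0.059, 0.998, 0.001]
force: [0.8, -0.2, -0.2]
finger_gap: 0.5
grasp_force: 0.0
```

```bash
python3 - <<'E'
from h import *
state()
markers()
go(([.525,.205,.187],Rd(186.9)))
E
```

```text
t 24.88 pos [0.5245 0.2057 0.35  ] gap 0.500 gf 0.0 F [ 0.8408 -0.2404 -0.1868] J [-0.8099  0.2385  0.4129  1.722  -0.1027  1.2009  1.3188] x [-0.993 -0.118 -0.001] z [ 0.0009  0.0013 -1.    ]
px 199 297  xy 0.4344 0.2897 ang 4.0 len 0.288 w 0.072
px 240 282  xy 0.4610 0.1980 ang 6.5 len 0.116 w 0.022
px 321 288  xy 0.4505 -0.0046 ang 5.1 len 0.141 w 0.021
px 370 280  xy 0.4777 -0.1284 ang 0.6 len 0.141 w 0.020
to [0.525 0.205 0.187] 3 rows
   [0.0, -0.001, 0.109, 0.001, 0.0, -0.001]
   same
   same
```

Call:
arm_command --pt "0 0 0.109 0 0 0 0" --pt "0 0 0.109 0 0 0 0" --pt "0 0 0.108 0 0 0 0" --pt "0 0 0 0 0 0 -1" --pt "0 0 0 0 0 0 -1" --pt "0 0 0 0 0 0 -1" --pt "0 0 0 0 0 0 -1"

```text
t: 25.8
position: [0.5252, 0.2053, 0.1879]
tool_rot: [0.001, -0.06, 0.998, 0.001]
force: [-0.3, 0.9, 0.3]
finger_gap: 0.228
grasp_force: 58.7
```

```bash
python3 - <<'E'
from ik import *
state()
C=[.454,-.403];f=np.array([np.cos(np.radians(260)),np.sin(np.radians(260)),0])
p=place(C,260,0);print(p)
go(([.525,.205,.40],Rd(186.9)),(np.r_[C,.40]-.15*f,Rd(80)),(p+[0,0,.15],tilted(260,-1,70)),(p,tilted(260,-1,70)))
E
```

```text
t 25.80 pos [0.5252 0.2053 0.1879] gap 0.228 gf 58.7 F [-0.3044  0.8693  0.3164] J [-0.7642  0.4381  0.3723  1.8554 -0.202   0.882   1.3962] x [-0.9927 -0.1205 -0.0025] z [ 0.0023  0.0017 -1.    ]
[ 0.4753 -0.282   0.1905]
to [0.525 0.205 0.4  ] 4 rows
   [0.0, 0.0, -0.106, 0.001, 0.001, 0.0]
   same
   same
   same
to [ 0.48   -0.2553  0.4   ] 12 rows
   [0.017, -0.075, 0.0, 0.0, 0.0, 0.297]
   [0.005, -0.077, 0.0, 0.0, 0.0, 0.297]
   [-0.007, -0.077, 0.0, 0.0, 0.0, 0.297]
   [-0.019, -0.075, 0.0, 0.0, 0.0, 0.297]
   [-0.03, -0.071, 0.0, 0.0, 0.0, 0.297]
   [-0.041, -0.065, 0.0, 0.0, 0.0, 0.297]
   [-0.051, -0.058, 0.0, 0.0, 0.0, 0.297]
   [-0.059, -0.05, 0.0, 0.0, 0.0, 0.297]
   [-0.066, -0.04, 0.0, 0.0, 0.0, 0.297]
   [-0.071, -0.029, 0.0, 0.0, 0.0, 0.297]
   [-0.075, -0.018, 0.0, 0.0, 0.0, 0.297]
   [-0.077, -0.006, 0.0, 0.0, 0.0, 0.297]
to [ 0.4753 -0.282   0.3405] 8 rows
   [-0.007, 0.0, 0.015, 0.0, -0.292, 0.0]
   [-0.004, 0.0, 0.016, 0.0, -0.292, 0.0]
   [-0.002, 0.0, 0.016, 0.0, -0.292, 0.0]
   [0.001, 0.0, 0.016, 0.0, -0.292, 0.0]
   [0.003, 0.0, 0.016, 0.0, -0.292, 0.0]
   [0.005, 0.0, 0.015, 0.0, -0.292, 0.0]
   [0.008, 0.0, 0.014, 0.0, -0.292, 0.0]
   [0.01, 0.0, 0.013, 0.0, -0.292, 0.0]
to [ 0.4753 -0.282   0.1905] 3 rows
   [0.094, 0.0, 0.034, 0.0, 0.0, 0.0]
   same
   same
```

Call:
arm_command --pt "0 0 -0.106 0 0 0 -1" --pt "0 0 -0.106 0 0 0 -1" --pt "0 0 -0.106 0 0 0 -1" --pt "0 0 -0.106 0 0 0 -1" --pt "0.017 -0.075 0 0 0 0.297 -1" --pt "0.005 -0.077 0 0 0 0.297 -1" --pt "-0.007 -0.077 0 0 0 0.297 -1" --pt "-0.019 -0.075 0 0 0 0.297 -1" --pt "-0.03 -0.071 0 0 0 0.297 -1" --pt "-0.041 -0.065 0 0 0 0.297 -1"

```text
t: 27.05
position: [0.5013, -0.0267, 0.399]
tool_rot: [0.0, 0.398, 0.918, 0.001]
force: [0.7, -0.1, -0.2]
finger_gap: 0.22
grasp_force: 58.9
```

Call:
arm_command --pt "-0.051 -0.058 0 0 0 0.297 -1" --pt "-0.059 -0.05 0 0 0 0.297 -1" --pt "-0.066 -0.04 0 0 0 0.297 -1" --pt "-0.071 -0.029 0 0 0 0.297 -1" --pt "-0.075 -0.018 0 0 0 0.297 -1" --pt "-0.077 -0.006 0 0 0 0.297 -1" --pt "0 0 0 0 0 0 -1"

```text
t: 27.92
position: [0.4781, -0.2587, 0.399]
tool_rot: [0.001, 0.768, 0.64, -0.0]
force: [-0.5, 0.6, 0.6]
finger_gap: 0.224
grasp_force: 58.9
```

```bash
python3 - <<'E'
from ik import *
state();s,p,R=cur();print("model err",fk2(s["joints"],P)[0]-p)
C=[.454,-.403];p=place(C,260,0)
go((p+[0,0,.15],tilted(260,-1,70)))
E
```

```text
t 27.93 pos [ 0.4781 -0.2587  0.399 ] gap 0.224 gf 58.9 F [-0.4949  0.589   0.6483] J [-0.3874  0.1994  0.9144  1.7263 -0.1632  1.2948  0.3802] x [ 0.1807  0.9835 -0.001 ] z [ 0.0009 -0.0012 -1.    ]
model err [-0.0001 -0.     -0.    ]
to [ 0.4753 -0.282   0.3405] 8 rows
   [-0.006, 0.0, 0.015, -0.001, -0.291, -0.002]
   [-0.004, 0.0, 0.015, -0.001, -0.291, -0.002]
   [-0.001, 0.0, 0.016, -0.001, -0.291, -0.002]
   [0.001, 0.0, 0.016, -0.001, -0.291, -0.002]
   [0.004, 0.0, 0.015, -0.001, -0.291, -0.002]
   [0.006, 0.0, 0.015, -0.001, -0.291, -0.002]
   [0.008, 0.0, 0.014, -0.001, -0.291, -0.002]
   [0.01, 0.0, 0.012, -0.001, -0.291, -0.002]
```

Call:
arm_command --pt "-0.006 0 0.015 0 -0.291 0 -1" --pt "-0.004 0 0.015 0 -0.291 0 -1" --pt "-0.001 0 0.016 0 -0.291 0 -1" --pt "0.001 0 0.016 0 -0.291 0 -1" --pt "0.004 0 0.015 0 -0.291 0 -1" --pt "0.006 0 0.015 0 -0.291 0 -1" --pt "0.008 0 0.014 0 -0.291 0 -1" --pt "0.01 0 0.012 0 -0.291 0 -1" --pt "0 0 0 0 0 0 -1"

```text
t: 29.05
position: [0.4758, -0.2774, 0.3382]
tool_rot: [0.368, 0.627, 0.528, -0.439]
force: [-0.8, -0.2, -0.3]
finger_gap: 0.225
grasp_force: 58.9
```

```bash
python3 - <<'E'
from ik import *
state()
C=[.454,-.403];p=place(C,260,0)
go((p+[0,0,.15],tilted(260,-1,70)),(p,tilted(260,-1,70)))
f=manip.grab_frame("side");cv2.imwrite("pics/s1.png",f["img"])
E
```

```text
t 29.05 pos [ 0.4758 -0.2774  0.3382] gap 0.225 gf 58.9 F [-0.7637 -0.1591 -0.344 ] J [-0.7794  0.515   1.1319  1.9774  0.9282  1.0167 -0.4581] x [ 0.056   0.3393 -0.939 ] z [-0.1618 -0.925  -0.3439]
to [ 0.4753 -0.282   0.3405] 1 rows
   [-0.008, 0.001, 0.007, 0.002, -0.004, 0.007]
to [ 0.4753 -0.282   0.1905] 3 rows
   [0.094, 0.0, 0.034, 0.0, 0.0, 0.0]
   same
   same
```

View pics/s1.png

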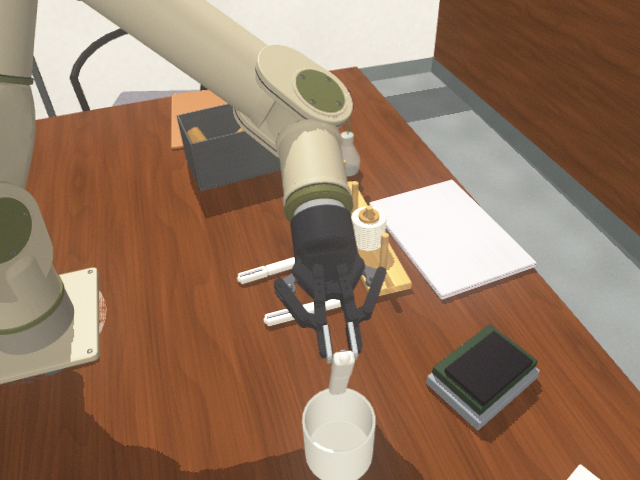

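The side view shows the marker held near-vertical above the pot at (340,370). I'll lower it.

Call:
arm_command --pt "-0.008 0.001 0.007 0 0 0.007 -1" --pt "0.07 0 0.026 0 0 0 -1" --pt "0.07 0 0.026 0 0 0 -1" --pt "0.07 0 0.025 0 0 0 -1" --pt "0.07 0 0.025 0 0 0 -1" --pt "0 0 0 0 0 0 -1"

```text
t: 29.85
position: [0.4755, -0.2833, 0.192]
tool_rot: [0.368, 0.629, 0.526, -0.438]
force: [0.4, -0.0, -0.0]
finger_gap: 0.224
grasp_force: 58.9
```

```bash
python3 - <<'E'
from ik import *
state()
C=[.454,-.403];p=place(C,260,0)
go((p,tilted(260,-1,70)))
E
```

```text
t 29.85 pos [ 0.4755 -0.2833  0.192 ] gap 0.224 gf 58.9 F [ 0.3992 -0.0418 -0.0007] J [-0.6208  0.8078  0.9514  2.0165  0.8613  0.8197 -0.699 ] x [ 0.0622  0.3405 -0.9382] z [-0.1638 -0.9238 -0.3461]
to [ 0.4753 -0.282   0.1905] 1 rows
   [0.004, -0.001, -0.001, -0.002, -0.008, -0.004]
```

Call:
arm_command --pt "0 0 0 0 0 0 -0.2" --pt "0 0 0 0 0 0 -0.2" --pt "0 0 0 0 0 0 -0.2" --pt "0 0 -0.06 0 0 0 -0.2" --pt "0 0 -0.1 0 0 0 -0.2" --pt "-0.1 0 -0.05 0 0 0 -0.2" --pt "-0.1 0 -0.05 0 0 0 -0.2" --pt "0 0 0 0 0 0 0"

```text
t: 30.85
position: [0.491, -0.1972, 0.3347]
tool_rot: [0.37, 0.631, 0.525, -0.435]
force: [-0.1, -0.3, -0.4]
finger_gap: 0.5
grasp_force: 0.0
```

```bash
python3 - <<'E'
from ik import *
state();f=markers();cv2.imwrite("pics/t5.png",cv2.resize(f["img"][220:350,300:560],None,fx=3,fy=3))
s,p,R=cur();go(([.49,-.2,.38],Rd(80)),([.529,-.1277,.35],Rd(180.8)))
f=manip.grab_frame("side");cv2.imwrite("pics/s2.png",f["img"][300:480,200:460])
a=cv2.imread("pics/t5.png");b=cv2.imread("pics/s2.png");cv2.imwrite("pics/m5.png",np.vstack([a,np.pad(b,((0,0),(0,a.shape[1]-b.shape[1]),(0,0)))]))
E
```

```text
t 30.85 pos [ 0.491  -0.1972  0.3347] gap 0.500 gf 0.0 F [-0.0648 -0.3109 -0.4109] J [-0.9031  0.4987  1.0862  1.9724  0.8703  1.1623 -0.5065] x [ 0.0689  0.3408 -0.9376] z [-0.1607 -0.9238 -0.3476]
px 325 296  xy 0.4294 -0.0420 ang -41.0 len 0.368 w 0.193
px 410 271  xy 0.4929 -0.2275 ang 31.4 len 0.113 w 0.103
to [ 0.49 -0.2   0.38] 8 rows
   [-0.011, 0.0, -0.003, 0.001, 0.29, -0.001]
   [-0.011, 0.0, -0.005, 0.001, 0.29, -0.001]
   [-0.01, 0.0, -0.007, 0.001, 0.29, -0.001]
   same
   same
   same
   [-0.004, 0.0, -0.011, 0.001, 0.29, -0.001]
   same
to [ 0.529  -0.1277  0.35  ] 11 rows
   [0.014, 0.005, 0.005, 0.0, 0.0, -0.305]
   [0.013, 0.007, 0.005, 0.0, 0.0, -0.305]
   same
   [0.01, 0.011, 0.005, 0.0, 0.0, -0.305]
   same
   same
   [0.004, 0.014, 0.005, 0.0, 0.0, -0.305]
   [0.002, 0.015, 0.005, 0.0, 0.0, -0.305]
   [0.0, 0.015, 0.005, 0.0, 0.0, -0.305]
   [-0.003, 0.015, 0.005, 0.0, 0.0, -0.305]
   [-0.005, 0.014, 0.005, 0.0, 0.0, -0.305]
```

View pics/m5.png

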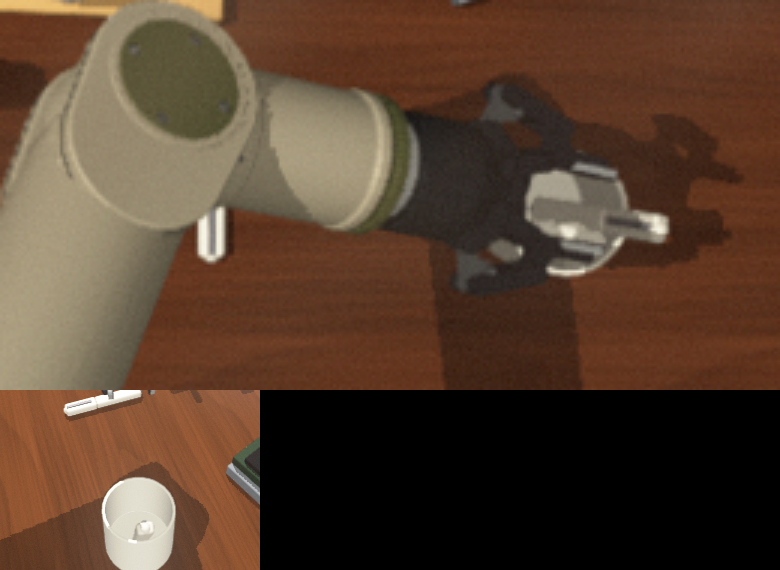

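The picture shows the first marker standing in the pot, leaning on the far rim. Next is the marker at y = -0.128.

Call:
arm_command --pt "-0.011 0 -0.003 0 0.29 0 0" --pt "-0.011 0 -0.005 0 0.29 0 0" --pt "-0.01 0 -0.007 0 0.29 0 0" --pt "-0.009 0 -0.008 0 0.29 0 0" --pt "-0.008 0 -0.009 0 0.29 0 0" --pt "-0.006 0 -0.01 0 0.29 0 0" --pt "-0.004 0 -0.011 0 0.29 0 0" --pt "-0.003 0 -0.011 0 0.29 0 0"

```text
t: 31.95
position: [0.4894, -0.2005, 0.3776]
tool_rot: [0.001, 0.767, 0.642, 0.001]
force: [-0.5, 0.5, 0.9]
finger_gap: 0.501
grasp_force: 0.0
```

Call:
arm_command --pt "0.014 0.005 0.005 0 0 -0.305 0" --pt "0.013 0.007 0.005 0 0 -0.305 0" --pt "0.012 0.009 0.005 0 0 -0.305 0" --pt "0.01 0.011 0.005 0 0 -0.305 0" --pt "0.008 0.012 0.005 0 0 -0.305 0" --pt "0.006 0.013 0.005 0 0 -0.305 0" --pt "0.004 0.014 0.005 0 0 -0.305 0" --pt "0.002 0.015 0.005 0 0 -0.305 0" --pt "0 0.015 0.005 0 0 -0.305 0" --pt "-0.003 0.015 0.005 0 0 -0.305 0"

```text
t: 33.2
position: [0.5254, -0.1358, 0.3516]
tool_rot: [0.0, 0.073, 0.997, -0.002]
force: [0.5, -0.2, -0.2]
finger_gap: 0.499
grasp_force: 0.0
```

Call:
arm_command --pt "-0.005 0.014 0.005 0 0 -0.305 0" --pt "0 0 0 0 0 0 0" --pt "0 0 0 0 0 0 0"

```text
t: 33.58
position: [0.5289, -0.1298, 0.3501]
tool_rot: [0.001, -0.003, 1.0, -0.002]
force: [-0.0, -0.1, 0.2]
finger_gap: 0.501
grasp_force: 0.0
```

```bash
python3 - <<'E'
from ik import *
state();markers()
s,p,R=cur();g=manip.grab_frame("wrist");T=np.eye(4);T[:3,:3]=R.as_matrix();T[:3,3]=p;g["T"]=T@g["hand_eye"]
h=cv2.cvtColor(g["img"],cv2.COLOR_BGR2HSV);m=cv2.inRange(h,(0,0,120),(180,70,255));m[330:]=0
for c in cv2.findContours(m,cv2.RETR_EXTERNAL,cv2.CHAIN_APPROX_NONE)[0]:
    if cv2.contourArea(c)>1500:
        w=ray(g,c.reshape(-1,2),.011).astype(np.float32);print("wrist",cv2.minAreaRect(w))
go(([.529,-.1277,.187],Rd(180.8)))
E
```

```text
t 33.58 pos [ 0.5289 -0.1298  0.3501] gap 0.501 gf 0.0 F [-0.0404 -0.1245  0.234 ] J [-0.4068  0.2115  0.6412  1.7795 -0.1306  1.1923  1.8485] x [-1.     -0.0058 -0.0012] z [ 0.0013 -0.005  -1.    ]
px 321 287  xy 0.4518 -0.0045 ang 5.0 len 0.144 w 0.021
px 405 291  xy 0.4447 -0.2168 ang -23.3 len 0.290 w 0.228
wrist ((0.46305176615715027, -0.3624262511730194), (0.02794117107987404, 0.08730374276638031), 76.72749328613281)
wrist ((0.4807727336883545, -0.12980782985687256), (0.14758288860321045, 0.02162812277674675), 1.005123257637024)
wrist ((0.4546886086463928, -0.007346292957663536), (0.1478807032108307, 0.024747276678681374), 4.453415393829346)
to [ 0.529  -0.1277  0.187 ] 3 rows
   [0.0, 0.002, 0.109, -0.003, 0.001, -0.004]
   same
   same
```

Call:
arm_command --pt "0 0.001 0.109 0 0 0 0" --pt "0 0.001 0.109 0 0 0 0" --pt "0 0 0.108 0 0 0 0" --pt "0 0 0 0 0 0 -1" --pt "0 0 0 0 0 0 -1" --pt "0 0 0 0 0 0 -1" --pt "0 0 0 0 0 0 -1"

```text
t: 34.55
position: [0.5302, -0.1292, 0.1894]
tool_rot: [0.003, -0.005, 1.0, -0.002]
force: [-0.7, 0.5, -0.8]
finger_gap: 0.214
grasp_force: 58.6
```

```bash
python3 - <<'E'
from ik import *
state()
C=[.454,-.403]
p=place(C,260,.02);print(p)
go(([.529,-.128,.40],Rd(180.8)),([.495,-.24,.40],Rd(80)),(p+[0,0,.15],tilted(260,-1,70)),(p,tilted(260,-1,70)))
E
```

```text
t 34.55 pos [ 0.5302 -0.1292  0.1894] gap 0.214 gf 58.6 F [-0.7007  0.4916 -0.8046] J [-0.3283  0.4328  0.5734  1.9123 -0.2968  0.8748  1.975 ] x [-0.9999 -0.01   -0.0054] z [ 0.0054 -0.0044 -1.    ]
[ 0.495  -0.2854  0.1905]
to [ 0.529 -0.128  0.4  ] 4 rows
   [0.0, 0.0, -0.105, -0.002, 0.003, -0.002]
   same
   same
   same
to [ 0.495 -0.24   0.4  ] 11 rows
   [0.006, -0.02, 0.0, 0.0, 0.0, 0.305]
   [0.003, -0.021, 0.0, 0.0, 0.0, 0.305]
   [0.0, -0.021, 0.0, 0.0, 0.0, 0.305]
   [-0.004, -0.021, 0.0, 0.0, 0.0, 0.305]
   [-0.007, -0.02, 0.0, 0.0, 0.0, 0.305]
   [-0.01, -0.019, 0.0, 0.0, 0.0, 0.305]
   [-0.013, -0.017, 0.0, 0.0, 0.0, 0.305]
   [-0.015, -0.015, 0.0, 0.0, 0.0, 0.305]
   [-0.018, -0.012, 0.0, 0.0, 0.0, 0.305]
   [-0.019, -0.009, 0.0, 0.0, 0.0, 0.305]
   [-0.02, -0.006, 0.0, 0.0, 0.0, 0.305]
to [ 0.495  -0.2854  0.3405] 8 rows
   [-0.011, 0.002, 0.015, 0.0, -0.292, 0.0]
   [-0.009, 0.002, 0.016, 0.0, -0.292, 0.0]
   [-0.006, 0.002, 0.018, 0.0, -0.292, 0.0]
   [-0.003, 0.002, 0.018, 0.0, -0.292, 0.0]
   [-0.001, 0.002, 0.019, 0.0, -0.292, 0.0]
   [0.002, 0.002, 0.018, 0.0, -0.292, 0.0]
   [0.005, 0.002, 0.018, 0.0, -0.292, 0.0]
   [0.008, 0.002, 0.017, 0.0, -0.292, 0.0]
to [ 0.495  -0.2854  0.1905] 3 rows
   [0.094, 0.0, 0.034, 0.0, 0.0, 0.0]
   same
   same
```

Call:
arm_command --pt "0 0 -0.105 0 0 0 -1" --pt "0 0 -0.105 0 0 0 -1" --pt "0 0 -0.105 0 0 0 -1" --pt "0 0 -0.105 0 0 0 -1" --pt "0.006 -0.02 0 0 0 0.305 -1" --pt "0.003 -0.021 0 0 0 0.305 -1" --pt "0 -0.021 0 0 0 0.305 -1" --pt "-0.004 -0.021 0 0 0 0.305 -1" --pt "-0.007 -0.02 0 0 0 0.305 -1" --pt "-0.01 -0.019 0 0 0 0.305 -1"

```text
t: 35.8
position: [0.5104, -0.1895, 0.3988]
tool_rot: [0.003, 0.459, 0.888, -0.001]
force: [-0.6, 0.7, -1.0]
finger_gap: 0.214
grasp_force: 58.9
```

Call:
arm_command --pt "-0.013 -0.017 0 0 0 0.305 -1" --pt "-0.015 -0.015 0 0 0 0.305 -1" --pt "-0.018 -0.012 0 0 0 0.305 -1" --pt "-0.019 -0.009 0 0 0 0.305 -1" --pt "-0.02 -0.006 0 0 0 0.305 -1" --pt "0 0 0 0 0 0 -1"

```text
t: 36.55
position: [0.4945, -0.2404, 0.3988]
tool_rot: [0.003, 0.767, 0.642, -0.0]
force: [0.2, -0.7, -0.6]
finger_gap: 0.216
grasp_force: 58.9
```

Call:
arm_command --pt "-0.011 0.002 0.015 0 -0.292 0 -1" --pt "-0.009 0.002 0.016 0 -0.292 0 -1" --pt "-0.006 0.002 0.018 0 -0.292 0 -1" --pt "-0.003 0.002 0.018 0 -0.292 0 -1" --pt "-0.001 0.002 0.019 0 -0.292 0 -1" --pt "0.002 0.002 0.018 0 -0.292 0 -1" --pt "0.005 0.002 0.018 0 -0.292 0 -1" --pt "0.008 0.002 0.017 0 -0.292 0 -1" --pt "0 0 0 0 0 0 -1"

```text
t: 37.67
position: [0.4957, -0.284, 0.3375]
tool_rot: [0.37, 0.625, 0.526, -0.442]
force: [0.5, -0.1, 0.2]
finger_gap: 0.215
grasp_force: 58.9
```

```bash
python3 - <<'E'
from ik import *
state()
C=[.454,-.403]
p=place(C,260,.02)
go((p+[0,0,.15],tilted(260,-1,70)),(p,tilted(260,-1,70)))
f=manip.grab_frame("side");cv2.imwrite("pics/s3.png",cv2.resize(f["img"][270:480,240:460],None,fx=2,fy=2))
E
```

```text
t 37.67 pos [ 0.4957 -0.284   0.3375] gap 0.215 gf 58.9 F [ 0.5178 -0.0882  0.2111] J [-0.7984  0.6751  1.2343  1.927   0.7668  0.9184 -0.3549] x [ 0.0551  0.3305 -0.9422] z [-0.1631 -0.928  -0.335 ]
to [ 0.495  -0.2854  0.3405] 1 rows
   [-0.007, -0.001, 0.001, 0.001, 0.014, 0.006]
to [ 0.495  -0.2854  0.1905] 3 rows
   [0.094, 0.0, 0.034, 0.0, 0.0, 0.0]
   same
   same
```

View pics/s3.png

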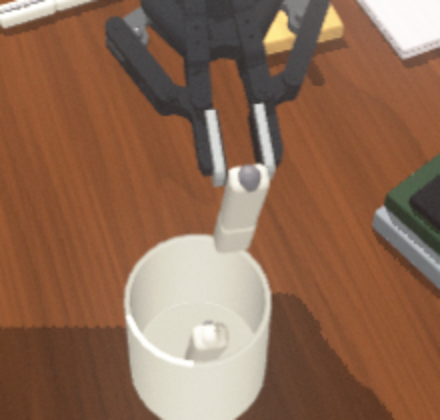

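The crop shows marker 2 held above the pot's right side, with marker 1 leaning toward the near rim. The path down is clear.

Call:
arm_command --pt "0.06 0 0.026 0 0 0 -1" --pt "0.07 0 0.026 0 0 0 -1" --pt "0.07 0 0.025 0 0 0 -1" --pt "0.072 0 0.025 0 0 0 -1" --pt "0 0 0 0 0 0 -1"

```text
t: 38.35
position: [0.4954, -0.2869, 0.1927]
tool_rot: [0.369, 0.628, 0.526, -0.44]
force: [-1.4, 2.3, -0.2]
finger_gap: 0.21
grasp_force: 59.1
```

Call:
arm_command --pt "0 0 0 0 0 0 -0.25" --pt "0 0 0 0 0 0 -0.25" --pt "0 0 0 0 0 0 -0.25" --pt "0 0 -0.06 0 0 0 -0.25" --pt "0 0 -0.1 0 0 0 -0.25" --pt "-0.1 0 -0.05 0 0 0 -0.2" --pt "-0.1 0 -0.05 0 0 0 -0.2" --pt "0 0 0 0 0 0 0"

```text
t: 39.35
position: [0.5109, -0.2003, 0.3351]
tool_rot: [0.372, 0.629, 0.524, -0.438]
force: [-0.2, 0.7, -0.5]
finger_gap: 0.496
grasp_force: 0.0
```

```bash
python3 - <<'E'
from ik import *
state();f=markers();g=manip.grab_frame("side")
cv2.imwrite("pics/m6.png",np.hstack([cv2.resize(f["img"][250:340,430:550],(480,360)),cv2.resize(g["img"][370:480,270:400],(320,360))[:,:320]]))
go(([.50,-.19,.38],Rd(80)),([.503,0,.35],Rd(185)))
E
```

```text
t 39.35 pos [ 0.5109 -0.2003  0.3351] gap 0.496 gf 0.0 F [-0.2032  0.6518 -0.5288] J [-0.939   0.657   1.2054  1.9238  0.7227  1.0677 -0.4017] x [ 0.0672  0.3322 -0.9408] z [-0.1612 -0.9269 -0.3388]
px 330 287  xy 0.4681 -0.0250 ang -58.6 len 0.533 w 0.228
to [ 0.5  -0.19  0.38] 8 rows
   [-0.011, -0.003, -0.006, 0.001, 0.293, -0.001]
   [-0.01, -0.003, -0.008, 0.001, 0.293, -0.001]
   [-0.008, -0.003, -0.009, 0.001, 0.293, -0.001]
   same
   [-0.005, -0.003, -0.011, 0.001, 0.293, -0.001]
   same
   [-0.002, -0.003, -0.012, 0.001, 0.293, -0.001]
   [0.0, -0.003, -0.012, 0.001, 0.293, -0.001]
to [0.503 0.    0.35 ] 12 rows
   [0.031, -0.005, 0.005, 0.0, 0.0, -0.292]
   [0.032, 0.0, 0.005, 0.0, 0.0, -0.292]
   [0.031, 0.005, 0.005, 0.0, 0.0, -0.292]
   [0.03, 0.009, 0.005, 0.0, 0.0, -0.292]
   [0.028, 0.014, 0.005, 0.0, 0.0, -0.292]
   [0.026, 0.018, 0.005, 0.0, 0.0, -0.292]
   [0.023, 0.022, 0.005, 0.0, 0.0, -0.292]
   [0.019, 0.025, 0.005, 0.0, 0.0, -0.292]
   [0.015, 0.028, 0.005, 0.0, 0.0, -0.292]
   [0.011, 0.03, 0.005, 0.0, 0.0, -0.292]
   [0.006, 0.031, 0.005, 0.0, 0.0, -0.292]
   [0.002, 0.032, 0.005, 0.0, 0.0, -0.292]
```

View pics/m6.png

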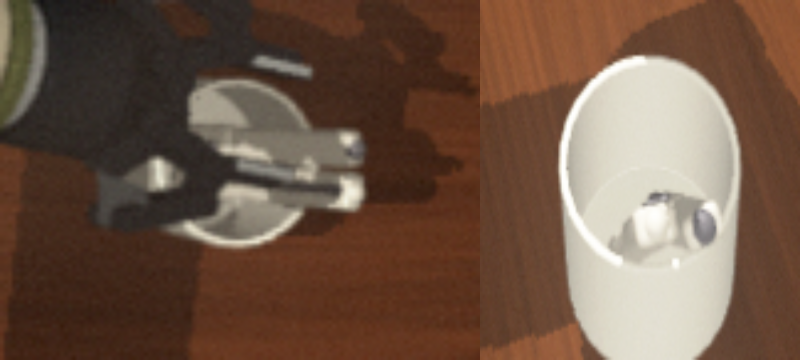

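Both markers stand side by side in the pot, leaning on the far rim. Next is the last marker.

Call:
arm_command --pt "-0.011 -0.003 -0.006 0 0.293 0 0" --pt "-0.01 -0.003 -0.008 0 0.293 0 0" --pt "-0.008 -0.003 -0.009 0 0.293 0 0" --pt "-0.007 -0.003 -0.01 0 0.293 0 0" --pt "-0.005 -0.003 -0.011 0 0.293 0 0" --pt "-0.003 -0.003 -0.012 0 0.293 0 0" --pt "-0.002 -0.003 -0.012 0 0.293 0 0" --pt "0 -0.003 -0.012 0 0.293 0 0"

```text
t: 40.45
position: [0.4995, -0.1896, 0.3792]
tool_rot: [-0.001, 0.767, 0.642, 0.003]
force: [-0.5, 0.2, -0.8]
finger_gap: 0.498
grasp_force: 0.0
```

Call:
arm_command --pt "0.031 -0.005 0.005 0 0 -0.292 0" --pt "0.032 0 0.005 0 0 -0.292 0" --pt "0.031 0.005 0.005 0 0 -0.292 0" --pt "0.03 0.009 0.005 0 0 -0.292 0" --pt "0.028 0.014 0.005 0 0 -0.292 0" --pt "0.026 0.018 0.005 0 0 -0.292 0" --pt "0.023 0.022 0.005 0 0 -0.292 0" --pt "0.019 0.025 0.005 0 0 -0.292 0" --pt "0.015 0.028 0.005 0 0 -0.292 0" --pt "0.011 0.03 0.005 0 0 -0.292 0"

```text
t: 41.7
position: [0.503, -0.0313, 0.3535]
tool_rot: [0.001, 0.106, 0.994, -0.001]
force: [0.6, -0.3, -0.6]
finger_gap: 0.493
grasp_force: 0.0
```

Call:
arm_command --pt "0.006 0.031 0.005 0 0 -0.292 0" --pt "0.002 0.032 0.005 0 0 -0.292 0" --pt "0 0 0 0 0 0 0" --pt "0 0 0 0 0 0 0"

```text
t: 42.2
position: [0.5037, -0.0008, 0.3493]
tool_rot: [0.001, -0.042, 0.999, -0.001]
force: [0.2, -0.3, -0.8]
finger_gap: 0.502
grasp_force: 0.0
```

```bash
python3 - <<'E'
from ik import *
state();markers()
s,p,R=cur();g=manip.grab_frame("wrist");T=np.eye(4);T[:3,:3]=R.as_matrix();T[:3,3]=p;g["T"]=T@g["hand_eye"]
h=cv2.cvtColor(g["img"],cv2.COLOR_BGR2HSV);m=cv2.inRange(h,(0,0,120),(180,70,255));m[330:]=0
for c in cv2.findContours(m,cv2.RETR_EXTERNAL,cv2.CHAIN_APPROX_NONE)[0]:
    if cv2.contourArea(c)>1500:
        w=ray(g,c.reshape(-1,2),.011).astype(np.float32);print("wrist",cv2.minAreaRect(w))
go(([.503,0,.187],Rd(185)))
E
```

```text
t 42.20 pos [ 0.5037 -0.0008  0.3493] gap 0.502 gf 0.0 F [ 0.2152 -0.2972 -0.766 ] J [-0.6956  0.1026  0.6494  1.8809 -0.0658  1.1772  1.6309] x [-0.9965 -0.0837 -0.0023] z [ 0.0024 -0.0011 -1.    ]
px 322 291  xy 0.4407 -0.0132 ang 1.9 len 0.287 w 0.186
wrist ((0.4548987150192261, -0.005714379251003265), (0.14758479595184326, 0.02154933661222458), 5.133055210113525)
to [0.503 0.    0.187] 3 rows
   [0.001, 0.001, 0.108, -0.001, 0.002, -0.002]
   same
   same
```

Call:
arm_command --pt "0 0 0.108 0 0 0 0" --pt "0 0 0.108 0 0 0 0" --pt "0 0 0.108 0 0 0 0" --pt "0 0 0 0 0 0 -1" --pt "0 0 0 0 0 0 -1" --pt "0 0 0 0 0 0 -1" --pt "0 0 0 0 0 0 -1"

```text
t: 43.18
position: [0.505, 0.0001, 0.1894]
tool_rot: [0.003, -0.044, 0.999, 0.0]
force: [0.4, -0.3, 0.4]
finger_gap: 0.217
grasp_force: 58.7
```

```bash
python3 - <<'E'
from ik import *
state()
C=[.454,-.403]
p=place(C,260,-.022);print(p)
go(([.503,0,.40],Rd(185)),([.46,-.24,.40],Rd(80)),(p+[0,0,.15],tilted(260,-1,70)),(p,tilted(260,-1,70)))
E
```

```text
t 43.17 pos [0.505  0.0001 0.1894] gap 0.217 gf 58.7 F [ 0.41   -0.2938  0.4454] J [-0.6165  0.353   0.6012  2.0174 -0.266   0.8408  1.7928] x [-0.9961 -0.088  -0.0061] z [ 0.006   0.0006 -1.    ]
[ 0.4537 -0.2781  0.1905]
to [0.503 0.    0.4  ] 4 rows
   [0.0, 0.0, -0.105, 0.0, 0.003, 0.0]
   same
   same
   same
to [ 0.46 -0.24  0.4 ] 12 rows
   [0.011, -0.039, 0.0, 0.0, 0.0, 0.292]
   [0.005, -0.04, 0.0, 0.0, 0.0, 0.292]
   [-0.002, -0.041, 0.0, 0.0, 0.0, 0.292]
   [-0.008, -0.04, 0.0, 0.0, 0.0, 0.292]
   [-0.014, -0.038, 0.0, 0.0, 0.0, 0.292]
   [-0.019, -0.036, 0.0, 0.0, 0.0, 0.292]
   [-0.025, -0.032, 0.0, 0.0, 0.0, 0.292]
   [-0.029, -0.028, 0.0, 0.0, 0.0, 0.292]
   [-0.033, -0.023, 0.0, 0.0, 0.0, 0.292]
   [-0.036, -0.018, 0.0, 0.0, 0.0, 0.292]
   [-0.039, -0.012, 0.0, 0.0, 0.0, 0.292]
   [-0.04, -0.006, 0.0, 0.0, 0.0, 0.292]
to [ 0.4537 -0.2781  0.3405] 8 rows
   [-0.01, 0.0, 0.015, 0.0, -0.292, 0.0]
   [-0.007, 0.0, 0.016, 0.0, -0.292, 0.0]
   [-0.005, 0.0, 0.017, 0.0, -0.292, 0.0]
   [-0.002, 0.0, 0.018, 0.0, -0.292, 0.0]
   [0.001, 0.0, 0.018, 0.0, -0.292, 0.0]
   [0.003, 0.0, 0.017, 0.0, -0.292, 0.0]
   [0.006, 0.0, 0.017, 0.0, -0.292, 0.0]
   [0.008, 0.0, 0.016, 0.0, -0.292, 0.0]
to [ 0.4537 -0.2781  0.1905] 3 rows
   [0.094, 0.0, 0.034, 0.0, 0.0, 0.0]
   same
   same
```

Call:
arm_command --pt "0 0 -0.105 0 0 0 -1" --pt "0 0 -0.105 0 0 0 -1" --pt "0 0 -0.105 0 0 0 -1" --pt "0 0 -0.105 0 0 0 -1" --pt "0.011 -0.039 0 0 0 0.292 -1" --pt "0.005 -0.04 0 0 0 0.292 -1" --pt "-0.002 -0.041 0 0 0 0.292 -1" --pt "-0.008 -0.04 0 0 0 0.292 -1" --pt "-0.014 -0.038 0 0 0 0.292 -1" --pt "-0.019 -0.036 0 0 0 0.292 -1"

```text
t: 44.42
position: [0.4815, -0.1208, 0.3986]
tool_rot: [0.002, 0.405, 0.914, 0.001]
force: [0.2, 0.1, -0.2]
finger_gap: 0.215
grasp_force: 58.8
```

Call:
arm_command --pt "-0.025 -0.032 0 0 0 0.292 -1" --pt "-0.029 -0.028 0 0 0 0.292 -1" --pt "-0.033 -0.023 0 0 0 0.292 -1" --pt "-0.036 -0.018 0 0 0 0.292 -1" --pt "-0.039 -0.012 0 0 0 0.292 -1" --pt "-0.04 -0.006 0 0 0 0.292 -1" --pt "0 0 0 0 0 0 -1"

```text
t: 45.3
position: [0.4603, -0.2408, 0.3984]
tool_rot: [0.002, 0.767, 0.641, 0.001]
force: [-0.4, 0.5, -0.5]
finger_gap: 0.212
grasp_force: 58.8
```

Call:
arm_command --pt "-0.01 0 0.015 0 -0.292 0 -1" --pt "-0.007 0 0.016 0 -0.292 0 -1" --pt "-0.005 0 0.017 0 -0.292 0 -1" --pt "-0.002 0 0.018 0 -0.292 0 -1" --pt "0.001 0 0.018 0 -0.292 0 -1" --pt "0.003 0 0.017 0 -0.292 0 -1" --pt "0.006 0 0.017 0 -0.292 0 -1" --pt "0.008 0 0.016 0 -0.292 0 -1" --pt "0 0 0 0 0 0 -1"

```text
t: 46.42
position: [0.4548, -0.2765, 0.3372]
tool_rot: [0.369, 0.626, 0.527, -0.44]
force: [-0.2, -0.3, 0.1]
finger_gap: 0.212
grasp_force: 58.9
```

```bash
python3 - <<'E'
from ik import *
state()
C=[.454,-.403]
p=place(C,260,-.022)
go((p+[0,0,.15],tilted(260,-1,70)),(p,tilted(260,-1,70)))
g=manip.grab_frame("side");h=cv2.cvtColor(g["img"],cv2.COLOR_BGR2HSV);m=cv2.inRange(h,(0,0,140),(180,60,255));m[:320]=0;m[:,:290]=0;m[:,400:]=0;m[415:]=0
for c in cv2.findContours(m,cv2.RETR_EXTERNAL,cv2.CHAIN_APPROX_NONE)[0]:
    if cv2.contourArea(c)>80: print(cv2.minAreaRect(c))
cv2.imwrite("pics/s4.png",g["img"])
E
```

```text
t 46.42 pos [ 0.4548 -0.2765  0.3372] gap 0.212 gf 58.9 F [-0.1879 -0.2773  0.1073] J [-0.7757  0.4244  1.0923  2.0293  1.0203  1.067  -0.5188] x [ 0.0573  0.335  -0.9405] z [-0.162  -0.9264 -0.3399]
to [ 0.4537 -0.2781  0.3405] 1 rows
   [-0.007, -0.002, 0.001, 0.003, 0.004, 0.003]
to [ 0.4537 -0.2781  0.1905] 3 rows
   [0.094, 0.0, 0.034, 0.0, 0.0, 0.0]
   same
   same
((338.5, 370.5), (87.0, 71.0), 90.0)
```

Same grip values as before, so I'll lower and release.

Call:
arm_command --pt "0.06 -0.002 0.026 0 0 0 -1" --pt "0.07 0 0.026 0 0 0 -1" --pt "0.07 0 0.025 0 0 0 -1" --pt "0.072 0 0.025 0 0 0 -1" --pt "0 0 0 0 0 0 -1"

```text
t: 47.1
position: [0.4544, -0.2785, 0.1922]
tool_rot: [0.369, 0.628, 0.527, -0.438]
force: [1.2, 2.3, -0.6]
finger_gap: 0.211
grasp_force: 61.4
```

Call:
arm_command --pt "0 0 0 0 0 0 -0.25" --pt "0 0 0 0 0 0 -0.25" --pt "0 0 0 0 0 0 -0.25" --pt "0 0 -0.06 0 0 0 -0.25" --pt "0 0 -0.1 0 0 0 -0.25" --pt "-0.1 0 -0.1 0 0 0 -0.2" --pt "-0.1 0 -0.1 0 0 0 -0.2" --pt "-0.05 0 -0.1 0 0 0 -0.2" --pt "0 0 -0.1 0 0 0 0" --pt "0 0 0 0 0 0 0"

```text
t: 48.35
position: [0.4914, -0.0657, 0.3921]
tool_rot: [0.371, 0.628, 0.527, -0.437]
force: [-0.3, -0.6, -0.5]
finger_gap: 0.497
grasp_force: 0.0
```

```bash
python3 - <<'E'
from ik import *
state();f=manip.grab_frame("top");g=manip.grab_frame("side")
a=f["img"][160:350,100:540];a=cv2.resize(a,(800,345));b=np.hstack([cv2.resize(g["img"][350:480,260:420],(308,250)),cv2.resize(g["img"][90:300,160:420],(310,250))])
cv2.imwrite("pics/fin.png",np.vstack([a,np.pad(b,((0,0),(0,800-b.shape[1]),(0,0)))]))
E
```

```text
t 48.35 pos [ 0.4914 -0.0657  0.3921] gap 0.497 gf 0.0 F [-0.2639 -0.6109 -0.4744] J [-1.1123  0.3427  1.0027  1.9104  0.8678  1.5201 -0.5263] x [ 0.0627  0.3375 -0.9392] z [-0.1572 -0.926  -0.3432]
```

View pics/fin.png

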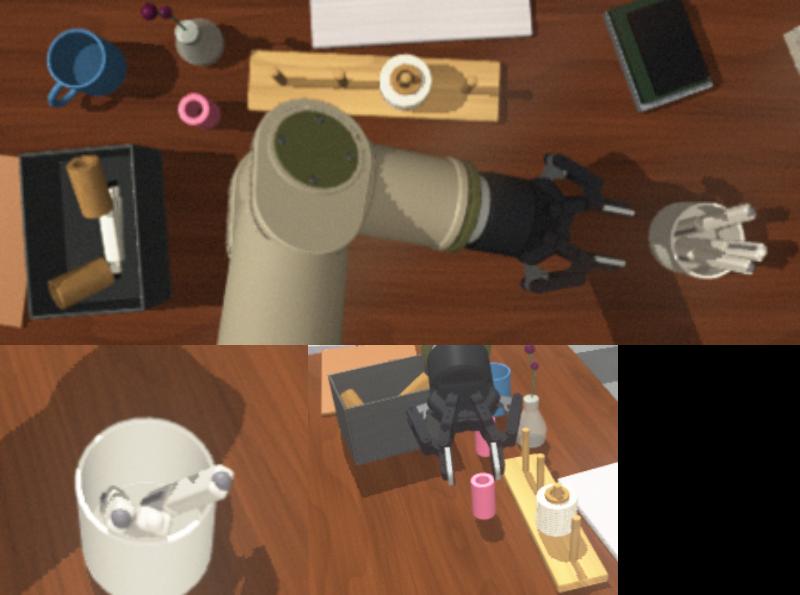

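The final view shows all three capped markers upright in the pot, both cores in the bin and the roll on its post. Only one dry marker is plainly visible in the bin, because the wall hides a strip of the floor. I'll check from above with the wrist camera, by numbers.

```bash
python3 - <<'E'
from ik import *
go(([.48,0,.45],Rd(80)),([.45,.34,.45],Rd(92)))
E
```

```text
to [0.48 0.   0.45] 8 rows
   [-0.008, -0.005, -0.021, 0.001, 0.292, -0.001]
   [-0.005, -0.005, -0.022, 0.001, 0.292, -0.001]
   [-0.002, -0.005, -0.022, 0.001, 0.292, -0.001]
   [0.002, -0.005, -0.022, 0.001, 0.292, -0.001]
   [0.005, -0.005, -0.022, 0.001, 0.292, -0.001]
   [0.008, -0.005, -0.021, 0.001, 0.292, -0.001]
   [0.011, -0.005, -0.019, 0.001, 0.292, -0.001]
   [0.014, -0.005, -0.017, 0.001, 0.292, -0.001]
to [0.45 0.34 0.45] 6 rows
   [0.11, -0.03, 0.0, 0.0, 0.0, -0.067]
   [0.111, -0.026, 0.0, 0.0, 0.0, -0.067]
   [0.112, -0.022, 0.0, 0.0, 0.0, -0.067]
   [0.112, -0.018, 0.0, 0.0, 0.0, -0.067]
   [0.113, -0.014, 0.0, 0.0, 0.0, -0.067]
   [0.113, -0.01, 0.0, 0.0, 0.0, -0.067]
```

Call:
arm_command --pt "-0.008 -0.005 -0.021 0 0.292 0 0" --pt "-0.005 -0.005 -0.022 0 0.292 0 0" --pt "-0.002 -0.005 -0.022 0 0.292 0 0" --pt "0.002 -0.005 -0.022 0 0.292 0 0" --pt "0.005 -0.005 -0.022 0 0.292 0 0" --pt "0.008 -0.005 -0.021 0 0.292 0 0" --pt "0.011 -0.005 -0.019 0 0.292 0 0" --pt "0.014 -0.005 -0.017 0 0.292 0 0"

```text
t: 49.45
position: [0.4816, -0.0016, 0.45]
tool_rot: [-0.001, 0.767, 0.641, 0.003]
force: [-1.6, -0.5, -0.1]
finger_gap: 0.499
grasp_force: 0.0
```

Call:
arm_command --pt "0.11 -0.03 0 0 0 -0.067 0" --pt "0.111 -0.026 0 0 0 -0.067 0" --pt "0.112 -0.022 0 0 0 -0.067 0" --pt "0.112 -0.018 0 0 0 -0.067 0" --pt "0.113 -0.014 0 0 0 -0.067 0" --pt "0.113 -0.01 0 0 0 -0.067 0" --pt "0 0 0 0 0 0 0" --pt "0 0 0 0 0 0 0"

```text
t: 50.45
position: [0.4526, 0.3383, 0.4495]
tool_rot: [0.002, 0.696, 0.718, 0.0]
force: [0.5, -0.3, -0.2]
finger_gap: 0.502
grasp_force: 0.0
```

```bash
python3 - <<'E'
from ik import *
state()
s,p,R=cur();g=manip.grab_frame("wrist");T=np.eye(4);T[:3,:3]=R.as_matrix();T[:3,3]=p;g["T"]=T@g["hand_eye"]
h=cv2.cvtColor(g["img"],cv2.COLOR_BGR2HSV)
for th in(70,130):
  m=cv2.inRange(h,(0,0,th),(180,80,255))
  for c in cv2.findContours(m,cv2.RETR_EXTERNAL,cv2.CHAIN_APPROX_NONE)[0]:
    if cv2.contourArea(c)>300:
        w=ray(g,c.reshape(-1,2),.02).astype(np.float32);r=cv2.minAreaRect(w);print(th,"area px",cv2.contourArea(c),"c",np.round(r[0],3),"size",np.round(r[1],3),"ang",round(r[2]),"bbox",cv2.boundingRect(c))
f=markers()
E
```

```text
t 50.45 pos [0.4526 0.3383 0.4495] gap 0.502 gf 0.0 F [ 0.4728 -0.3168 -0.1701] J [-1.3461  0.2008  0.7268  1.5889 -0.131   1.402  -0.5756] x [-0.0317  0.9995 -0.0025] z [ 0.0032 -0.0024 -1.    ]
70 area px 1069.5 c [ 0.652 -0.03 ] size [0.048 0.092] ang 37 bbox (448, 437, 44, 43)
70 area px 10225.0 c [0.805 0.091] size [0.138 0.311] ang 57 bbox (473, 354, 167, 121)
70 area px 4872.5 c [0.095 0.028] size [0.208 0.074] ang 76 bbox (0, 353, 59, 120)
70 area px 921.5 c [0.555 0.178] size [0.039 0.088] ang 14 bbox (380, 297, 42, 66)
70 area px 1022.5 c [0.363 0.174] size [0.086 0.039] ang 77 bbox (214, 297, 46, 63)
70 area px 1232.5 c [0.638 0.252] size [0.045 0.047] ang 10 bbox (465, 250, 42, 40)
70 area px 4610.0 c [0.732 0.266] size [0.066 0.13 ] ang 50 bbox (523, 216, 102, 77)
70 area px 64698.5 c [0.449 0.393] size [0.289 0.206] ang 6 bbox (150, 1, 319, 240)
130 area px 1033.0 c [ 0.652 -0.03 ] size [0.047 0.09 ] ang 36 bbox (448, 438, 44, 42)
130 area px 7854.0 c [0.831 0.086] size [0.112 0.27 ] ang 52 bbox (519, 354, 121, 120)
130 area px 3426.0 c [0.093 0.048] size [0.162 0.066] ang 87 bbox (0, 353, 54, 103)
130 area px 794.5 c [0.548 0.179] size [0.022 0.085] ang 17 bbox (380, 297, 33, 63)
130 area px 809.0 c [0.37  0.173] size [0.084 0.022] ang 77 bbox (227, 297, 32, 63)
130 area px 1232.5 c [0.638 0.252] size [0.045 0.047] ang 10 bbox (465, 250, 42, 40)
130 area px 349.5 c [0.46  0.295] size [0.272 0.004] ang 6 bbox (195, 217, 260, 21)
130 area px 4585.5 c [0.732 0.266] size [0.066 0.13 ] ang 50 bbox (523, 216, 102, 77)
130 area px 1388.5 c [0.411 0.339] size [0.103 0.026] ang 2 bbox (226, 172, 103, 26)
130 area px 454.0 c [0.513 0.365] size [0.045 0.02 ] ang 2 bbox (357, 151, 46, 21)
130 area px 2131.0 c [0.428 0.389] size [0.084 0.032] ang 8 bbox (252, 117, 87, 36)
```

The bin holds three white blobs, at (0.411,0.339), (0.428,0.389) and a partly covered one at (0.513,0.365). No marker is left on the desk, so I'm handing in.

```bash
python3 -c "
from rig import manip
print(manip.close_job())"
```

```text
the job is handed in; nothing more can be done
None
```

The job is handed in, with no verdict returned: by the cameras, the three capped markers stand in the pot, the three dry markers (one partly covered) and both bare cores are in the bin, and the wound roll is still on its post.

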